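# Clear and load the ring clamp

## Task

Get the ring clamp ready for the next measurement: swing its clamp bar fully up and back, wipe every metal chip along the plate into the chip trough at its end with the scraper block (never touch the chips with the fingers), and stand the scraper upright again in the middle of its blue pad. Only when the plate is clean, lay all the small bearing rings from the foam mat flat on the plate in a row, each centred on the white line under where the bar comes down, between the hinge and the knob, and then swing the bar fully shut over them. Leave the other things on the bench where they are.

Things in the scene. Friction and masses are not known exactly. Their poses are not given: they have to be found in the camera images.
- clamp: The ring clamp, fixed. Origin: centre of the plate's underside, on the bench; z up. Dark steel plate, x -76 to +76, y -100 to +100 mm, top 30 mm above the bench, with a thin white line along x = 0. A rail along each long side (inner faces x = +-70 mm) stands 8 mm above the plate. -y end: chip trough, open to the plate. +y end: aluminium hinge block to y = +140, 70 mm high.
- trough (a point): Middle of the floor of the grey chip trough at the plate's -y end: it spans clamp y -100 to -180 mm, the clamp's full width; floor 3 mm, walls 24 mm above the bench, so the walls end 6 mm below the plate's top.
- bar (a joint): Steel clamp bar, 16 mm wide, 10 mm thick, hinged on the hinge block, ball knob at its free end. 0 = shut: level over the white line, underside 20 mm above the plate (2 mm above a ring's top). Grows to 1.78 rad (its stop) as the knob swings up and over towards clamp +y. Stiff hinge (about 0.2 N m, 1 to 2 N at the knob): the bar stays where it is left.
- bar_hinge (a point): Point on the bar's hinge axis, 55 mm above the bench at clamp x = 0, y = +115 mm. The axis is parallel to the clamp's x axis.
- bar_knob (a point): Centre of the black ball knob (24 mm diameter) on the bar, 181 mm from the hinge axis. Bar shut: clamp y = -65 mm, 77 mm above the bench (47 above the plate), 22 mm above the bar's middle line; moves with the bar. A ball, so pads that close parallel to the hinge axis let it turn between them.
- scraper: The scraper block, loose: a white block 90 mm (x) by 30 mm (y) by 22 mm high, with an upright grey handle on its middle, 28 mm (x) by 22 mm (y), from 22 to 68 mm above its underside. Origin: centre of its underside; z up. 0.14 to 0.28 kg. Its long sides do the wiping.
- pad: The scraper's place: a flat blue pad 130 mm (x) by 150 mm (y), 4 mm thick, fixed to the bench. Origin: centre of its underside.
- mat: The black foam mat on which the bearing rings wait: 170 by 170 mm, 6 mm thick, fixed. Origin: centre of its underside.
- ring0: A small steel bearing ring: 36 mm outside diameter, 18 mm bore, 18 mm high, lying flat, about 90 g. Two or three are present at a start (None: absent). Origin: centre of its underside.
- ring1: A small steel bearing ring: 36 mm outside diameter, 18 mm bore, 18 mm high, lying flat, about 90 g. Two or three are present at a start (None: absent). Origin: centre of its underside.
- ring2: A small steel bearing ring: 36 mm outside diameter, 18 mm bore, 18 mm high, lying flat, about 90 g. Two or three are present at a start (None: absent). Origin: centre of its underside.
- chip0: A loose flat aluminium chip on the plate, 18 by 11 mm, 6 mm thick, 12 g. Three to six chips are present at a start (None: absent). Origin: centre of its underside.
- chip1: A loose flat aluminium chip on the plate, 15 by 12 mm, 6 mm thick, 12 g. Three to six chips are present at a start (None: absent). Origin: centre of its underside.
- chip2: A loose flat aluminium chip on the plate, 21 by 10 mm, 6 mm thick, 12 g. Three to six chips are present at a start (None: absent). Origin: centre of its underside.
- chip3: A loose flat aluminium chip on the plate, 18 by 11 mm, 6 mm thick, 12 g. Three to six chips are present at a start (None: absent). Origin: centre of its underside.
- chip4: A loose flat aluminium chip on the plate, 15 by 12 mm, 6 mm thick, 12 g. Three to six chips are present at a start (None: absent). Origin: centre of its underside.
- chip5: A loose flat aluminium chip on the plate, 21 by 10 mm, 6 mm thick, 12 g. Three to six chips are present at a start (None: absent). Origin: centre of its underside.
- big_ring: A large steel bearing ring, 74 mm outside diameter, 24 mm high, on the bench: not part of the job. Origin: centre of its underside.
- screwdriver: An orange-handled screwdriver 160 mm long on the bench: not part of the job. Origin: about its middle.
- mug: A white mug, 76 mm across, 85 mm high: not part of the job. Origin: centre of its underside.
- mouse: A black computer mouse, 100 by 60 by 30 mm: not part of the job. Origin: centre of its underside.

How it is judged:
On the way, in this order (a step that is already met when the one before it is completed fails the run):
1. the clamp bar is swung open (value of joint bar above 1.5 rad), for 0.2 s.
2. all chips are in the trough, the bar still open (x of chip0 in the frame of clamp between -0.078 and 0.078 m and y of chip0 in the frame of clamp between -0.182 and -0.096 m and z of each of chip0, chip1, chip2, chip3, chip4, chip5 in the frame of clamp below 0.026 m and x of chip1 in the frame of clamp between -0.078 and 0.078 m and y of chip1 in the frame of clamp between -0.182 and -0.096 m and x of chip2 in the frame of clamp between -0.078 and 0.078 m and y of chip2 in the frame of clamp between -0.182 and -0.096 m and x of chip3 in the frame of clamp between -0.078 and 0.078 m and y of chip3 in the frame of clamp between -0.182 and -0.096 m and x of chip4 in the frame of clamp between -0.078 and 0.078 m and y of chip4 in the frame of clamp between -0.182 and -0.096 m and x of chip5 in the frame of clamp between -0.078 and 0.078 m and y of chip5 in the frame of clamp between -0.182 and -0.096 m and value of joint bar above 1 rad), for 0.2 s.
3. all rings lie on the plate under the bar's line, the bar still open (x of ring0 in the frame of clamp between -0.01 and 0.01 m and y of ring0 in the frame of clamp between -0.052 and 0.088 m and z of ring0 in the frame of clamp between 0.026 and 0.034 m and angle between each of ring0, ring1, ring2's own z axis and vertical below 0.12 rad and x of ring1 in the frame of clamp between -0.01 and 0.01 m and y of ring1 in the frame of clamp between -0.052 and 0.088 m and z of ring1 in the frame of clamp between 0.026 and 0.034 m and x of ring2 in the frame of clamp between -0.01 and 0.01 m and y of ring2 in the frame of clamp between -0.052 and 0.088 m and z of ring2 in the frame of clamp between 0.026 and 0.034 m and value of joint bar above 0.8 rad), for 0.2 s.
At the end, for the whole second after the job is handed in: The bar is shut (under 0.06 rad); every ring lies flat on the plate within 10 mm of the white line, its centre between clamp y = -52 and +88 mm; every chip is in the trough; the scraper stands upright on its pad, within 35 mm of the pad's middle along each side; everything is at rest (value of joint bar below 0.06 rad and x of ring0 in the frame of clamp between -0.01 and 0.01 m and y of ring0 in the frame of clamp between -0.052 and 0.088 m and z of ring0 in the frame of clamp between 0.026 and 0.034 m and angle between each of ring0, ring1, ring2's own z axis and vertical below 0.12 rad and x of ring1 in the frame of clamp between -0.01 and 0.01 m and y of ring1 in the frame of clamp between -0.052 and 0.088 m and z of ring1 in the frame of clamp between 0.026 and 0.034 m and x of ring2 in the frame of clamp between -0.01 and 0.01 m and y of ring2 in the frame of clamp between -0.052 and 0.088 m and z of ring2 in the frame of clamp between 0.026 and 0.034 m and x of chip0 in the frame of clamp between -0.078 and 0.078 m and y of chip0 in the frame of clamp between -0.182 and -0.096 m and z of each of chip0, chip1, chip2, chip3, chip4, chip5 in the frame of clamp below 0.026 m and x of chip1 in the frame of clamp between -0.078 and 0.078 m and y of chip1 in the frame of clamp between -0.182 and -0.096 m and x of chip2 in the frame of clamp between -0.078 and 0.078 m and y of chip2 in the frame of clamp between -0.182 and -0.096 m and x of chip3 in the frame of clamp between -0.078 and 0.078 m and y of chip3 in the frame of clamp between -0.182 and -0.096 m and x of chip4 in the frame of clamp between -0.078 and 0.078 m and y of chip4 in the frame of clamp between -0.182 and -0.096 m and x of chip5 in the frame of clamp between -0.078 and 0.078 m and y of chip5 in the frame of clamp between -0.182 and -0.096 m and x of scraper in the frame of pad between -0.035 and 0.035 m and y of scraper in the frame of pad between -0.035 and 0.035 m and angle between scraper's own z axis and vertical below 0.1 rad and z of scraper in the frame of pad below 0.009 m and linear speed of each of ring0, ring1, ring2, chip0, chip1, chip2, chip3, chip4, chip5, scraper below 0.02 m/s); the robot touches nothing.
It fails at once if a finger or the arm touches a chip (contact force between any of the fingers, the arm and chip0 above 0.3 N or contact force between any of the fingers, the arm and chip1 above 0.3 N or contact force between any of the fingers, the arm and chip2 above 0.3 N or contact force between any of the fingers, the arm and chip3 above 0.3 N or contact force between any of the fingers, the arm and chip4 above 0.3 N or contact force between any of the fingers, the arm and chip5 above 0.3 N).
It fails at once if another thing on the bench is shifted more than 25 mm (distance of any of big_ring, screwdriver, mug, mouse from where it was at the start of the episode above 0.025 m).
Of ring0, ring1, ring2 only 2 to 3 are there at a start; the rules pass over those that are not, and their reading is None.
Of chip0, chip1, chip2, chip3, chip4, chip5 only 3 to 6 are there at a start; the rules pass over those that are not, and their reading is None.
At some moment in a run one of ring0, ring1, ring2, scraper may be knocked a few centimetres aside while the robot is not near it.
It also fails if it takes over 210 s, if anything falls off the work surface, if the arm or the gripper's body presses on something with over 40 N, if the wrist force passes 120 N, or if a joint passes its speed limit or range.

## Robot

A 7-joint arm with a two-finger parallel gripper is mounted at the origin on the work surface. World frame = base frame: x ahead of the robot, y to its left, z up, the work surface at z = 0. Lengths are in m, angles in rad, forces in N, time in s.
With the tool pointing down it reaches from about 0.4 to 0.925 m from the base axis. Payload 4.1 kg.
Tool frame: the origin (TCP) lies on the centre line of the jaws, within the pads' length; the fingertips stand 22 mm ahead of it and the grasp point (between the pads) lies 3 mm ahead of it (manip.tip_extent is the z of the fingertips in the tool frame, in m); z points along the fingers, y is the direction in which the jaws open and shut (so a half turn about z gives the same grasp; the last joint's range is limited). The gripper opens to 85 mm and grips with 20 to 120 N. Pads are 22 mm wide; open, the fingers measure 114 mm over their backs; the gripper's body (76 mm by 85 mm) begins 54 mm behind the grasp point. The pads swing forward as they close: fully open they stand 13 mm farther back than shut.
Start: joints at [-1.331, 0.398, 0.045, 1.537, -0.019, 1.207, -0.051], TCP at [0.216, 0.613, 0.253] pointing down, gripper open.
Joint ranges: [-2.82, 2.82], [-0.49, 2.23], [-1.37, 1.46], [0, 2.46], [-1.36, 4.5], [0.23, 2], [-2.94, 2.94]. Speed limits (rad/s): [2.57, 2.57, 3.14, 3.14, 3.14, 3.14, 3.14].

## Interface

Orientations are given as a unit quaternion [x, y, z, w].
In Python, from station import manip, viewer, order gives the robot as it stands.
- The arm moves only by the tool move_arm, never from a script. Its argument "commands" is a list of rows, each a list of 7 numbers: the opening, from 0 (shut) to 1 (fully open), then the shift along the world's x, y, z in m, then the turn, a rotation vector about the world's x, y, z in degrees. A call has 1 to 20 rows; each row shifts and turns the pose as measured when the row begins; what a row does not reach is not made up. A row lasts 1/8 s, in which the tool goes at most 62.5 mm and 10.7 degrees, less where a joint would pass 70% of its speed; a pose out of reach is approached as far as the arm can. A call is refused whole if a number of a shift passes 0.0625 or a number of a turn 10.7, either way. A call with a gripper value outside its range is refused whole. The fingers move at their own pace and stop on an object; the grip force is fixed at half the most. Time passes only in rows, so rows that do not move let the fingers close. It gives the time, the measured TCP pose, the force and the opening at its end, in the units of the state.
- manip.observe(): the state, without advancing time (a new reading comes with each control period).
- viewer.camera(name): name is "scene" or "top" or "wrist"; returns a dict with "image" (420x560x3 uint8, blue, green, red), "fovy" (degrees; the focal length in pixels is half the picture's height over the tangent of half this angle, whatever the lens; pixels are square), "cx", "cy" (the principal point, pixels), "R" (3x3) and "t" (3): a world point X has camera coordinates R X + t; the wrist camera has in their place "tool_from_camera" (4x4, takes a point from camera to tool coordinates, whose origin is the TCP and whose axes are the flange's). Camera axes: x right, y down, z forward; pixel columns grow to the right and rows downward; lengths in m; the calibration is good to about 2 mm. A picture is of the moment at which its call begins: read the wrist's pose just before it. There is no depth.
- order.close_job(): hands the job in, once; it reports no verdict.
The state is a dict: "t": time; "joints": joint angles; "joint_velocities": joint speeds; "tau": joint torques, N m; "eef_pos": TCP position; "tool_rot": TCP orientation; "force": force on the tool from outside, world axes, zero at the start; "ft_torque": the same for the moment, N m; "grip_width": finger opening in m.
Only numpy, scipy, OpenCV 4.12 (cv2) and the standard library are available. Lean on these libraries where they do the work, as an engineer would, in place of code of your own. Each camera call takes 0.05 s, during which the arm holds its last target.

## Working session

There is one attempt and no reset: what is moved stays moved. The work goes in short steps, Python scripts to look and compute and a tool call to move; the robot and the scene stay as the last step left them, time stands still between calls to the robot, and variables do not carry over. Pictures are saved under pics/ and viewed, and the job is handed in when it is done.

Besides the shell and the picture viewer there is one more tool, called as name([rows], argument=value, ...), one row to a line, values as JSON. move_arm: Moves the arm, as the interface text tells. Its arguments: {"type":"object","properties":{"commands":{"type":"array"}},"required":["commands"]}

```bash
ls; mkdir -p pics
cat > h.py <<'E'
import numpy as np, cv2, json
from station import manip, viewer, order
from scipy.spatial.transform import Rotation as Ro
def cam(n):
    return viewer.camera(n)
def K(c):
    f=c["image"].shape[0]/2/np.tan(np.radians(c["fovy"])/2); return f,c["cx"],c["cy"]
def ray(c,u,v,st=None):
    f,cx,cy=K(c); d=np.array([(u-cx)/f,(v-cy)/f,1])
    if "R" in c and c["R"] is not None:
        R=np.array(c["R"]);t=np.array(c["t"]); return -R.T@t, R.T@d
    T=np.array(c["tool_from_camera"]); q=Ro.from_quat(st["tool_rot"]).as_matrix(); p=np.array(st["eef_pos"])
    return p+q@T[:3,3], q@(T[:3,:3]@d)
def onz(c,u,v,z,st=None):
    o,d=ray(c,u,v,st); return o+d*(z-o[2])/d[2]
def proj(c,X,st=None):
    f,cx,cy=K(c); X=np.array(X,float)
    if "R" in c and c["R"] is not None: x=np.array(c["R"])@X+np.array(c["t"])
    else:
        T=np.array(c["tool_from_camera"]); q=Ro.from_quat(st["tool_rot"]).as_matrix(); p=np.array(st["eef_pos"])
        x=T[:3,:3].T@(q.T@(X-p)-T[:3,3])
    return np.array([f*x[0]/x[2]+cx, f*x[1]/x[2]+cy])
def save(c,n): cv2.imwrite("pics/"+n,c["image"])
E
python3 - <<'E'
from h import *
s=manip.observe(); print({k:np.round(v,4).tolist() for k,v in s.items()})
for n in ["scene","top","wrist"]:
    c=cam(n); save(c,n+"0.png"); print(n,[k for k in c], c["fovy"],c["cx"],c["cy"])
    if "R" in c: print(np.round(c["R"],3).tolist(), np.round(-np.array(c["R"]).T@c["t"],3))
    else: print(np.round(c["tool_from_camera"],3).tolist())
print(manip.tip_extent)
E
```

```text
pics
{'t': 0.0, 'joints': [-1.331, 0.3992, 0.045, 1.5379, -0.0187, 1.2069, -0.0507], 'joint_velocities': [-0.0014, 0.0009, -0.0001, 0.0011, 0.0006, -0.0002, -0.0003], 'tau': [-0.0006, -47.511, 1.3643, -25.4224, 0.0115, 0.0091, -0.0], 'eef_pos': [0.2158, 0.6125, 0.2523], 'tool_rot': [0.1685, 0.9857, -0.001, -0.0001], 'force': [-0.162, -0.3286, -0.0905], 'ft_torque': [-0.0028, -0.0135, 0.01], 'grip_width': 0.0855}
scene ['image', 'fovy', 'cx', 'cy', 'R', 't'] 47.6264112714408 277.20417180405315 206.20902232169388
[[-0.178, 0.984, 0.004], [0.646, 0.12, -0.754], [-0.742, -0.131, -0.657]] [1.38  0.12  0.745]
top ['image', 'fovy', 'cx', 'cy', 'R', 't'] 53.36471601008471 280.6433092802197 212.3552214907673
[[-0.02, -1.0, -0.009], [-0.995, 0.02, -0.099], [0.099, 0.007, -0.995]] [ 0.49  -0.016  1.164]
wrist ['image', 'fovy', 'cx', 'cy', 'tool_from_camera'] 59.12967757545741 278.9828945834594 210.555101820246
[[-0.0, -0.963, -0.27, 0.068], [1.0, -0.0, -0.001, -0.0], [0.001, -0.27, 0.963, -0.121], [0.0, 0.0, 0.0, 1.0]]
0.022
```

View pics/top0.png

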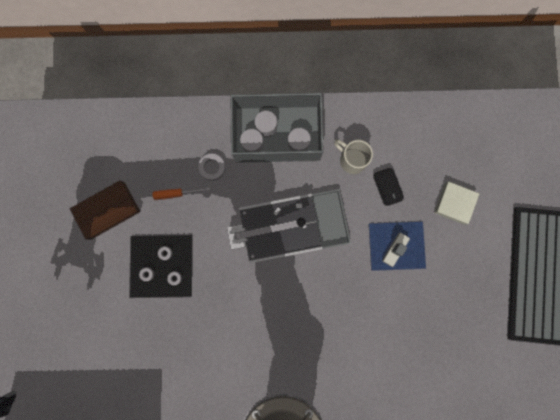

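View pics/scene0.png

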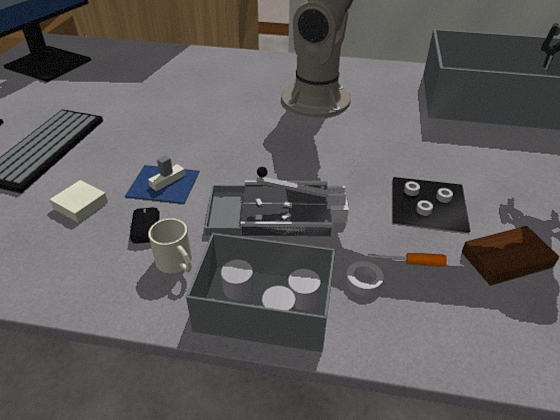

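View pics/wrist0.png

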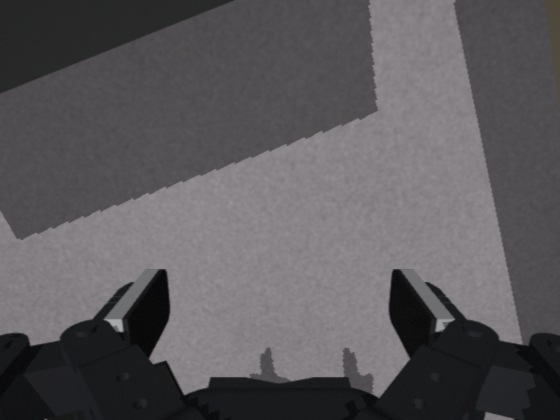

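Run:
```python
from h import *
im=cv2.imread("pics/top0.png")
cv2.imwrite("pics/c1.png",cv2.resize(im[175:275,220:365],None,fx=5.5,fy=5.5,interpolation=cv2.INTER_CUBIC))
a=cv2.resize(im[225:305,120:200],None,fx=5,fy=5,interpolation=cv2.INTER_CUBIC)
b=cv2.resize(im[205:285,360:440],None,fx=5,fy=5,interpolation=cv2.INTER_CUBIC)
cv2.imwrite("pics/c2.png",np.hstack([a,b]))
```

```text
(no output)
```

View pics/c1.png

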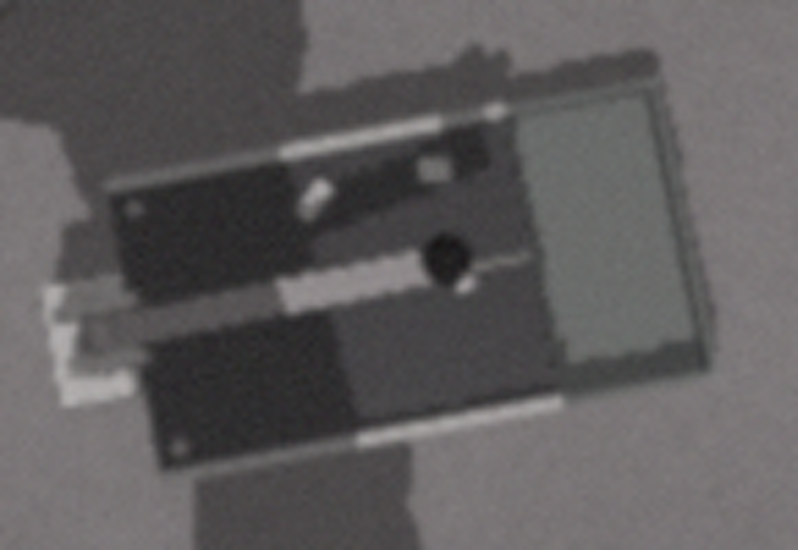

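View pics/c2.png

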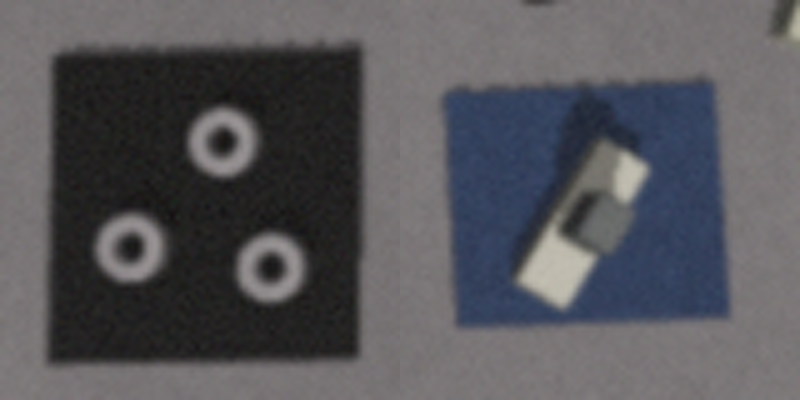

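```bash
cat >> h.py <<'E'
from scipy.optimize import least_squares
def fitpose(c,loc,px,x0,st=None):
    loc=np.array(loc,float);px=np.array(px,float)
    def res(p):
        R=Ro.from_euler('z',p[2]).as_matrix()
        return np.concatenate([proj(c,R@l+[p[0],p[1],0],st)-q for l,q in zip(loc,px)])
    r=least_squares(res,x0); return r.x, r.fun.reshape(-1,2)
E
python3 - <<'E'
from h import *
c=cam("top")
A=lambda u,v:(u/5.5+220-.4,v/5.5+175-.4)
loc=[(.076,.1,.038),(-.076,.1,.038),(-.076,-.1,.038),(.076,-.18,.024),(-.076,-.18,.024)]
px=[A(107,187),A(162,468),A(563,402),A(656,85),A(708,370)]
p,r=fitpose(c,loc,px,[.5,0,0]); print("clamp",p.round(4),np.degrees(p[2]),r.round(2).tolist())
R=Ro.from_euler('z',p[2]).as_matrix()
kw=proj(c,R@[0,-.065,.077]+[p[0],p[1],0]); print("knob pred",kw,"meas",A(447,260))
B=lambda u,v:((u-400)/5+360-.4,v/5+205-.4)
q,r=fitpose(c,[(.065,.075,.004),(.065,-.075,.004),(-.065,-.075,.004),(-.065,.075,.004)],[B(445,90),B(712,80),B(728,317),B(457,326)],[.5,-.3,0]); print("pad",q.round(4),r.round(2).tolist())
# scraper: block top corners (z .026)
for u,v in [(605,138),(650,165),(562,312),(515,283)]: print(onz(c,*B(u,v),.026).round(4))
for u,v in [(602,195),(635,212),(605,255),(565,230)]: print('h',onz(c,*B(u,v),.072).round(4))
C=lambda u,v:(u/5+120-.4,v/5+225-.4)
for u,v in [(223,142),(131,247),(271,267)]: print("ring",onz(c,*C(u,v),.024).round(4))
for u,v in [(316,198),(434,168),(465,286),(495,110)]: print("chip",(R.T@(onz(c,*A(u,v),.036)-[p[0],p[1],0])).round(3))
E
```

```text
clamp [ 0.5623 -0.0042  0.1655] 9.482215037600335 [[-0.64, -2.07], [-0.77, 2.23], [-0.38, 0.44], [0.09, -1.64], [1.7, 0.89]]
knob pred [304.07993096 221.66466725] meas (300.8727272727273, 221.87272727272727)
pad [ 0.5085 -0.3258  0.0143] [[-0.37, -0.01], [0.28, 0.13], [0.28, -0.09], [-0.19, -0.04]]
[ 0.5429 -0.3322  0.026 ]
[ 0.5278 -0.3558  0.026 ]
[ 0.4496 -0.3046  0.026 ]
[ 0.4656 -0.28    0.026 ]
h [ 0.5112 -0.3164  0.072 ]
h [ 0.502  -0.3331  0.072 ]
h [ 0.4801 -0.3165  0.072 ]
h [ 0.4934 -0.2964  0.072 ]
ring [0.4992 0.312  0.024 ]
ring [0.4435 0.3616 0.024 ]
ring [0.4313 0.2854 0.024 ]
chip [ 0.046 -0.001  0.036]
chip [ 0.05  -0.061  0.036]
chip [-0.01  -0.065  0.036]
chip [ 0.073 -0.096  0.036]
```

move_arm([
  [1, 0.022, -0.042, 0.005, 0, 0, -3.8],
  [1, 0.022, -0.042, 0.005, 0, 0, -3.8],
  [1, 0.022, -0.042, 0.005, 0, 0, -3.8],
  [1, 0.022, -0.042, 0.005, 0, 0, -3.8],
  [1, 0.022, -0.042, 0.005, 0, 0, -3.8],
  [1, 0.022, -0.042, 0.005, 0, 0, -3.8],
  [1, 0.022, -0.042, 0.005, 0, 0, -3.8],
  [1, 0.022, -0.042, 0.005, 0, 0, -3.8],
  [1, 0.022, -0.042, 0.005, 0, 0, -3.8],
  [1, 0.022, -0.042, 0.005, 0, 0, -3.8],
  [1, 0.022, -0.042, 0.005, 0, 0, -3.8],
  [1, 0.022, -0.042, 0.005, 0, 0, -3.8],
  [1, 0.022, -0.042, 0.005, 0, 0, -3.8],
  [1, 0.022, -0.042, 0.005, 0, 0, -3.8],
])

```text
t: 1.95
eef_pos: [0.5265, 0.0075, 0.3228]
tool_rot: [0.601, 0.8, 0.001, -0.001]
force: [0.9, 1.1, -0.6]
grip_width: 0.0854
```

Run:
```python
from h import *
s=manip.observe(); print(s["t"],s["eef_pos"],Ro.from_quat(s["tool_rot"]).as_matrix().round(3).tolist())
c=cam("wrist"); save(c,"w1.png")
```

```text
1.95 [0.52654917 0.00749421 0.32284378] [[-0.279, 0.96, -0.001], [0.96, 0.279, 0.004], [0.004, 0.0, -1.0]]
```

View pics/w1.png

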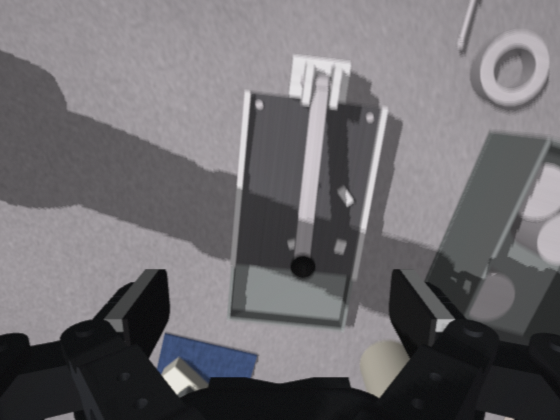

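Run:
```python
from h import *
im=cv2.imread("pics/w1.png")
cv2.imwrite("pics/c3.png",cv2.resize(im[45:335,210:410],None,fx=2.05,fy=2.05,interpolation=cv2.INTER_CUBIC))
im=cv2.imread("pics/scene0.png")
cv2.imwrite("pics/c4.png",cv2.resize(im[155:245,195:360],None,fx=4.8,fy=4.8,interpolation=cv2.INTER_CUBIC))
```

```text
(no output)
```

View pics/c3.png

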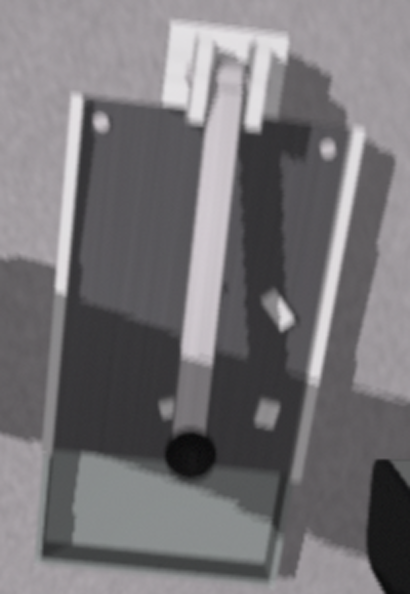

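View pics/c4.png

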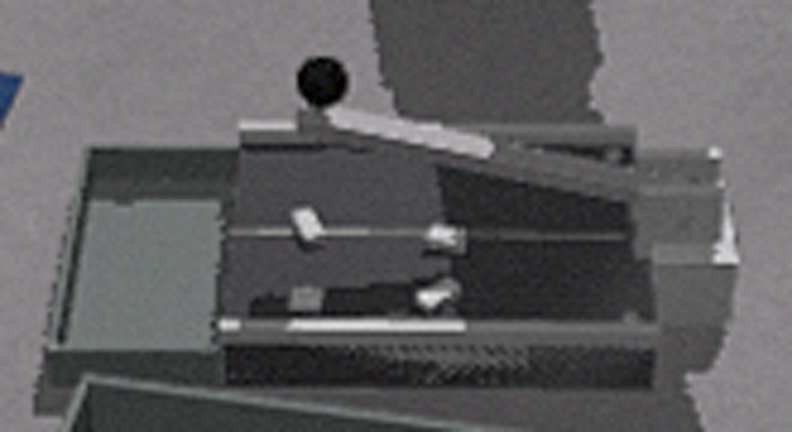

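Run:
```python
from h import *
s=manip.observe()
w=cam("wrist");t=cam("top");sc=cam("scene")
A=lambda u,v:(u/5.5+220-.4,v/5.5+175-.4)
W=lambda u,v:(u/2.05+210-.25,v/2.05+45-.25)
S=lambda u,v:(u/4.8+195-.4,v/4.8+155-.4)
obs=[(t,None,(1,.1,.038),A(107,187)),(t,None,(-1,.1,.038),A(162,468)),(t,None,(1,-.18,.024),A(656,85)),(t,None,(-1,-.18,.024),A(708,370)),
(w,s,(-1,.1,.038),W(70,95)),(w,s,(1,.1,.038),W(365,128)),(w,s,(-1,-.18,.024),W(42,556)),(w,s,(1,-.18,.024),W(272,580)),
(sc,None,(1,.1,.038),S(655,330)),(sc,None,(1,-.1,.038),S(220,330)),(sc,None,(1,-.18,.024),S(48,350)),(sc,None,(-1,-.18,.024),S(88,150))]
def res(p):
    R=Ro.from_euler('z',p[2]).as_matrix(); o=[]
    for c,st,l,q in obs:
        o.append(proj(c,R@[l[0]*p[3],l[1],l[2]]+[p[0],p[1],0],st)-q)
    return np.concatenate(o)
r=least_squares(res,[.56,0,.16,.08],loss='soft_l1'); p=r.x; print(p.round(4),res(p).reshape(-1,2).round(1).tolist())
R=Ro.from_euler('z',p[2]).as_matrix()
kn=[(t,None,A(447,260)),(w,s,W(190,455)),(sc,None,S(322,82))]
k=least_squares(lambda X:np.concatenate([proj(c,X,st)-q for c,st,q in kn]),[.56,-.06,.1]); print("knob",k.x.round(4),k.fun.round(1))
L=R.T@(k.x-[p[0],p[1],0]); print("local",L.round(4)); 
d=L-[0,.115,.055]; print("r",np.hypot(d[1],d[2]),"ang",np.arctan2(d[2],-d[1])-np.arctan2(.022,.18))
for c,st,q in [(t,None,A(316,198)),(t,None,A(434,168)),(t,None,A(465,286)),(w,s,W(278,310)),(w,s,W(266,412)),(w,s,W(167,407)),(sc,None,S(308,223)),(sc,None,S(445,236)),(sc,None,S(306,298)),(sc,None,S(437,294))]:
    print("chip",(R.T@(onz(c,*q,.036,st)-[p[0],p[1],0])).round(3))
```

```text
[ 0.5627 -0.011   0.1694  0.074 ] [[1.9, -1.4], [1.8, 1.4], [2.5, -1.4], [4.1, -0.3], [1.9, -5.3], [-2.1, -6.4], [-0.3, -1.2], [1.5, -2.8], [-2.2, 0.4], [-3.7, -0.5], [-4.0, -0.4], [-4.4, -0.8]]
knob [ 0.5708 -0.065   0.1283] [ 2.8 -0.9  0.8 -2.8 -3.6 -2.8]
local [-0.0011 -0.0546  0.1283]
r 0.18474268939513203 ang 0.2862873234743688
chip [0.047 0.005 0.036]
chip [ 0.05  -0.055  0.036]
chip [-0.01  -0.058  0.036]
chip [ 0.048 -0.007  0.036]
chip [ 0.05  -0.067  0.036]
chip [-0.007 -0.07   0.036]
chip [-0.002 -0.055  0.036]
chip [0.007 0.01  0.036]
chip [ 0.051 -0.054  0.036]
chip [0.048 0.006 0.036]
```

Run:
```python
from h import *
s=manip.observe(); print(s["t"],s["eef_pos"],np.abs(s["joint_velocities"]).max())
c=cam("wrist"); save(c,"w2.png")
s=manip.observe(); print(s["t"],s["eef_pos"])
a=cv2.imread("pics/w1.png");print(np.abs(a.astype(int)-c["image"]).mean(), cv2.phaseCorrelate(np.float32(a[:250,:,1]),np.float32(c["image"][:250,:,1])))
```

```text
2.15 [0.52610899 0.00805522 0.32246493] 0.04133455464950129
2.2 [0.52580599 0.00946907 0.32226334]
2.7688463718820864 ((0.2746585253801186, -0.8948435311256162), 0.7151461786693997)
```

Run:
```python
from h import *
s=manip.observe(); s["eef_pos"]=[0.52654917,0.00749421,0.32284378]
w=cam("wrist");t=cam("top");sc=cam("scene")
A=lambda u,v:(u/5.5+220-.4,v/5.5+175-.4)
W=lambda u,v:(u/2.05+210-.25,v/2.05+45-.25)
S=lambda u,v:(u/4.8+195-.4,v/4.8+155-.4)
P=[[(t,None,(1,.1,.038),A(107,187)),(t,None,(-1,.1,.038),A(162,468)),(t,None,(1,-.18,.024),A(656,85)),(t,None,(-1,-.18,.024),A(708,370))],
[(w,s,(-1,.1,.038),W(70,95)),(w,s,(1,.1,.038),W(365,128)),(w,s,(-1,-.18,.024),W(42,556)),(w,s,(1,-.18,.024),W(272,580))],
[(sc,None,(1,.1,.038),S(655,330)),(sc,None,(1,-.1,.038),S(220,330)),(sc,None,(1,-.18,.024),S(48,350)),(sc,None,(-1,-.18,.024),S(88,150))]]
for obs in P:
  def res(p):
    R=Ro.from_euler('z',p[2]).as_matrix(); o=[]
    for c,st,l,q in obs:
        o.append(proj(c,R@[l[0]*p[3],l[1],l[2]]+[p[0],p[1],0],st)-q)
    return np.concatenate(o)
  r=least_squares(res,[.56,0,.16,.08]); p=r.x; print(p.round(4),res(p).reshape(-1,2).round(1).tolist())
```

```text
[ 0.562  -0.0039  0.1639  0.0712] [[-0.4, -0.3], [-1.2, 0.6], [0.4, 0.3], [1.2, -0.6]]
[ 0.5598 -0.005   0.1771  0.0749] [[1.6, -1.4], [-1.1, -1.5], [-2.0, 2.5], [1.4, 1.8]]
[ 0.5632 -0.0027  0.165   0.0727] [[1.5, 0.7], [-0.1, -0.5], [-0.4, -0.4], [-1.0, -0.2]]
```

```bash
python3 - <<'E'
from h import *
im=cv2.imread("pics/w2.png"); cv2.imwrite("pics/c5.png",cv2.resize(im[0:400,180:560],None,fx=1.45,fy=1.45,interpolation=cv2.INTER_CUBIC))
im=cv2.imread("pics/top0.png"); cv2.imwrite("pics/c6.png",im[0:420,:])
E
python3 - <<'E'
from h import *
s=manip.observe(); print(s["eef_pos"],s["tool_rot"])
w=cam("wrist");t=cam("top");sc=cam("scene"); save(w,"w3.png")
im=w["image"]; 
g=cv2.cvtColor(im,cv2.COLOR_BGR2GRAY); roi=g[230:300,270:340]; m=(roi<32).astype(np.uint8); n,l,stt,ce=cv2.connectedComponentsWithStats(m); i=1+np.argmax(stt[1:,4]); kw=ce[i]+[270,230]; print(kw,stt[i])
A=lambda u,v:(u/5.5+220-.4,v/5.5+175-.4)
S=lambda u,v:(u/4.8+195-.4,v/4.8+155-.4)
kn=[(t,None,A(447,260)),(w,s,kw),(sc,None,S(322,82))]
k=least_squares(lambda X:np.concatenate([proj(c,X,st)-q for c,st,q in kn]),[.56,-.06,.1]); print("knob",k.x.round(4),k.fun.round(1))
p=[.5622,-.004,.166]
R=Ro.from_euler('z',p[2]).as_matrix();L=R.T@(k.x-[p[0],p[1],0]); print("local",L.round(4)); 
d=L-[0,.115,.055]; print("r",np.hypot(d[1],d[2]),"ang",np.arctan2(d[2],-d[1])-np.arctan2(.022,.18))
E
```

```text
[0.52565756 0.01047427 0.32232101] [ 0.59865449  0.80100452  0.00100946 -0.00188299]
[302.25053996 267.57883369] [ 20  26  25  24 463]
knob [ 0.5688 -0.0582  0.1203] [ 0.   0.2  0.1 -0.1 -0.2 -0.1]
local [-0.0025 -0.0545  0.1203]
r 0.1816597332558912 ang 0.24585916890749257
```

move_arm([
  [1, 0.0144, -0.023, -0.01, 0, 0, -2.4],
  [1, 0.0144, -0.023, -0.01, 0, 0, -2.4],
  [1, 0.0144, -0.023, -0.01, 0, 0, -2.2],
  [1, 0, 0, -0.03, 0, 0, 0],
  [1, 0, 0, -0.03, 0, 0, 0],
  [1, 0, 0, -0.03, 0, 0, 0],
  [1, 0, 0, 0, 0, 0, 0],
  [1, 0, 0, 0, 0, 0, 0],
])

```text
t: 3.5
eef_pos: [0.5714, -0.0563, 0.2011]
tool_rot: [0.645, 0.765, 0.003, -0.001]
force: [0.4, -0.5, 0.8]
grip_width: 0.0853
```

Run:
```python
from h import *
s=manip.observe(); print(s["eef_pos"],Ro.from_quat(s["tool_rot"]).as_matrix().round(3).tolist(),s["joints"])
w=cam("wrist"); save(w,"w4.png")
print(proj(w,[.5688,-.0582,.1203],s))
```

```text
[ 0.57138394 -0.05627485  0.20112629] [[-0.169, 0.986, 0.003], [0.986, 0.169, 0.006], [0.005, 0.004, -1.0]] [-0.47916857  0.36671949  0.64098541  1.79863981 -0.25601005  1.05593838
  0.42667026]
[273.47321869 232.193155  ]
```

View pics/w4.png

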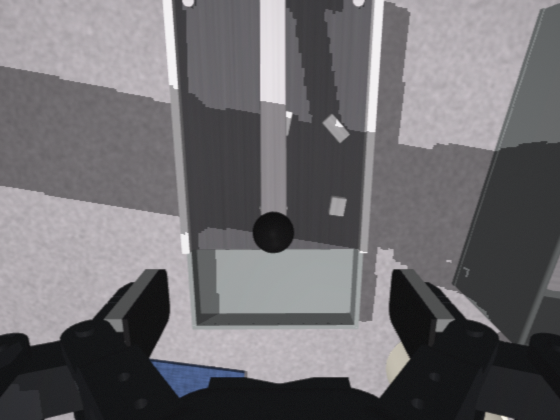

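move_arm([
  [1, -0.0015, -0.001, -0.02, 0, 0, 0],
  [1, -0.001, -0.001, -0.02, 0, 0, 0],
  [1, 0, 0, -0.02, 0, 0, 0],
  [1, 0, 0, -0.015, 0, 0, 0],
  [1, 0, 0, -0.002, 0, 0, 0],
  [1, 0, 0, 0, 0, 0, 0],
])

```text
t: 4.3
eef_pos: [0.5747, -0.0576, 0.1301]
tool_rot: [0.644, 0.765, 0.009, 0.005]
force: [0.3, 0.0, -0.1]
grip_width: 0.0854
```

move_arm([
  [1, -0.006, -0.001, -0.006, 0, 0, 0],
  [1, -0.001, 0, 0, 0, 0, 0],
  [1, 0, 0, 0, 0, 0, 0],
])

```text
t: 4.68
eef_pos: [0.568, -0.0589, 0.1252]
tool_rot: [0.644, 0.765, 0.01, 0.006]
force: [-0.3, -0.1, 0.6]
grip_width: 0.0857
```

move_arm([
  [0, 0, 0, 0, 0, 0, 0],
  [0, 0, 0, 0, 0, 0, 0],
  [0, 0, 0, 0, 0, 0, 0],
  [0, 0, 0, 0, 0, 0, 0],
  [0, 0, 0, 0, 0, 0, 0],
  [0, 0, 0, 0, 0, 0, 0],
])

```text
t: 5.42
eef_pos: [0.5686, -0.0589, 0.1256]
tool_rot: [0.644, 0.765, 0.01, 0.006]
force: [-0.3, 0.5, 0.8]
grip_width: 0.0207
```

Run:
```python
from h import *
w=cam("wrist"); save(w,"w5.png");w=cam("scene")["image"][110:250,180:380]; cv2.imwrite("pics/s5.png",cv2.resize(w,None,fx=4,fy=4,interpolation=cv2.INTER_CUBIC))
```

```text
(no output)
```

View pics/w5.png

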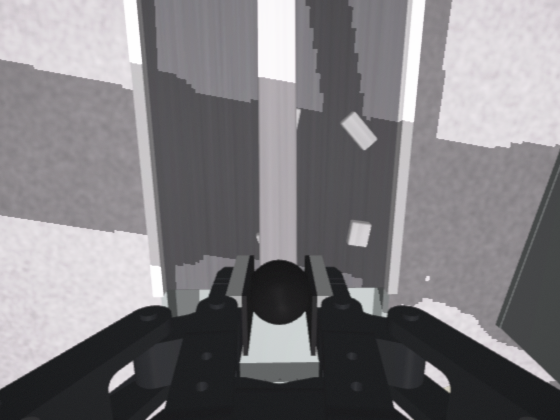

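View pics/s5.png

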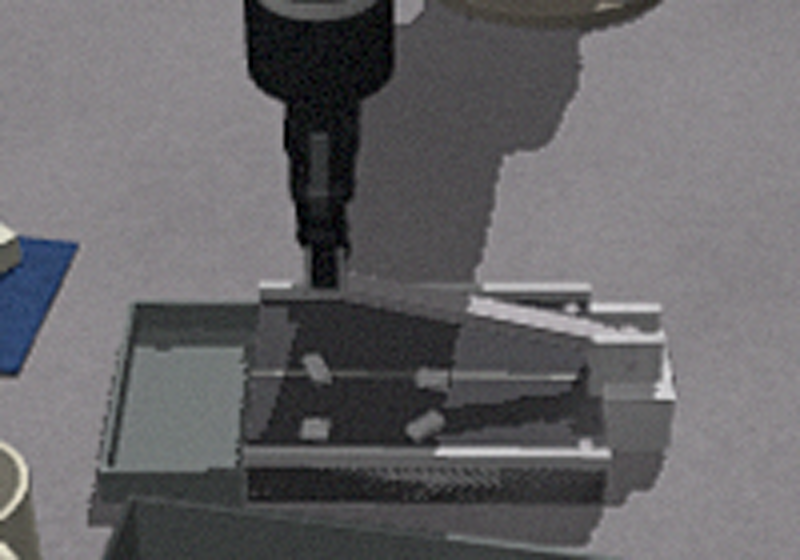

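move_arm([
  [0, -0.0012, 0.0073, 0.0165, 0, 0, 0],
  [0, -0.0015, 0.0089, 0.0157, 0, 0, 0],
  [0, -0.0018, 0.0104, 0.0147, 0, 0, 0],
  [0, -0.002, 0.0118, 0.0136, 0, 0, 0],
  [0, -0.0022, 0.013, 0.0124, 0, 0, 0],
  [0, 0, 0, 0, 0, 0, 0],
])

```text
t: 6.28
eef_pos: [0.5583, -0.0005, 0.2034]
tool_rot: [0.641, 0.767, 0.011, 0.005]
force: [0.3, 1.7, -1.8]
grip_width: 0.0206
```

```bash
cat > arc.py <<'E'
from h import *
s=manip.observe(); p=np.array(s["eef_pos"]); th=.168
h=np.array([.5688,-.0582,0])+ .1695*np.array([-np.sin(th),np.cos(th),0]); 
d=p-h; y=d[:2]@[-np.sin(th),np.cos(th)]; x=d[:2]@[np.cos(th),np.sin(th)]; z=p[2]-.003-.055
a=np.arctan2(z,-y)-.1216; print("x",x.round(4),"r",np.hypot(y,z).round(4),"a",a.round(3),s["force"],s["grip_width"],Ro.from_quat(s["tool_rot"]).as_matrix().round(3).tolist())
import sys
r0=.1815;off=.0
for b in np.arange(np.floor(a*10)/10+.1,1.86,.1):
    Y=-r0*np.cos(b+.1216);Z=r0*np.sin(b+.1216)
    print(b.round(2),np.round([(Y-y)*-np.sin(th),(Y-y)*np.cos(th),Z-z],4)); y,z=Y,Z
E
python3 arc.py
```

```text
x -0.0007 r 0.1828 a 0.798 [ 0.27593452  1.650402   -1.84280032] 0.020579977415905542 [[-0.177, 0.984, 0.022], [0.984, 0.177, 0.011], [0.007, 0.023, -1.0]]
0.8 [-0.0002  0.0011 -0.0008]
0.9 [-0.0025  0.0148  0.0102]
1.0 [-0.0027  0.0157  0.0087]
1.1 [-0.0028  0.0165  0.0071]
1.2 [-0.0029  0.0171  0.0053]
1.3 [-0.003   0.0175  0.0036]
1.4 [-0.003   0.0178  0.0018]
1.5 [-0.003   0.0179 -0.    ]
1.6 [-0.003   0.0178 -0.0018]
1.7 [-0.003   0.0175 -0.0036]
1.8 [-0.0029  0.0171 -0.0054]
```

move_arm([
  [0, -0.0025, 0.0148, 0.0098, 0, 0, 0],
  [0, -0.0027, 0.0157, 0.0085, 0, 0, 0],
  [0, -0.0028, 0.0165, 0.007, 0, 0, 0],
  [0, -0.0029, 0.0171, 0.0053, 0, 0, 0],
  [0, -0.003, 0.0175, 0.0036, 0, 0, 0],
  [0, 0, 0, 0, 0, 0, 0],
])

```text
t: 7.02
eef_pos: [0.5429, 0.0849, 0.238]
tool_rot: [0.642, 0.766, 0.012, 0.004]
force: [0.1, -0.7, -0.6]
grip_width: 0.0001
```

```bash
python3 arc.py
```

```text
x -0.0016 r 0.1816 a 1.316 [ 0.09878074 -0.70496918 -0.59578799] 0.00013175027217670465 [[-0.175, 0.984, 0.021], [0.985, 0.174, 0.014], [0.01, 0.023, -1.0]]
1.4 [-0.0025  0.015   0.0013]
1.5 [-0.003   0.0179 -0.    ]
1.6 [-0.003   0.0178 -0.0018]
1.7 [-0.003   0.0175 -0.0036]
1.8 [-0.0029  0.0171 -0.0054]
```

Lost the knob (grip width 0). Looking.

Run:
```python
from h import *
w=cam("wrist"); save(w,"w6.png");w=cam("scene")["image"][70:250,180:380]; cv2.imwrite("pics/s6.png",cv2.resize(w,None,fx=3.2,fy=3.2,interpolation=cv2.INTER_CUBIC))
```

```text
(no output)
```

View pics/w6.png

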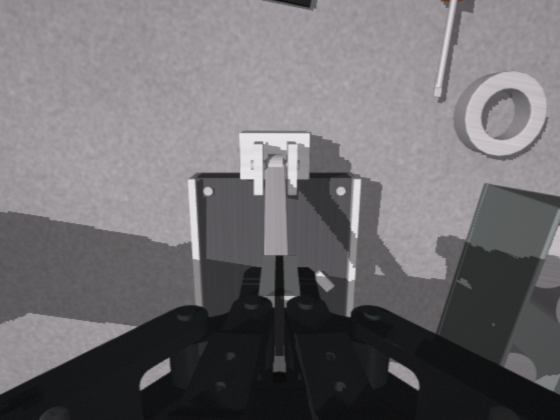

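View pics/s6.png

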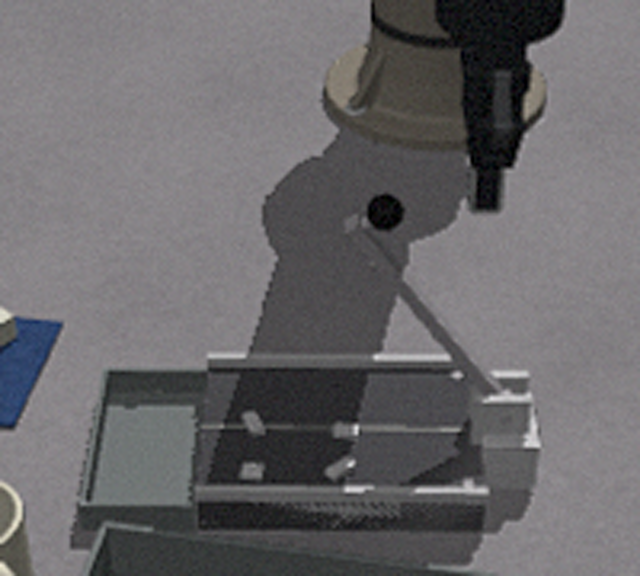

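move_arm([
  [0, 0, 0, 0.03, -0.4, 0.6, 0],
  [0, 0.002, -0.012, 0.03, -0.4, 0.6, 0],
  [0, 0.006, -0.032, 0, 0, 0, 0],
  [0, 0.006, -0.034, 0, 0, 0, 0],
  [0, 0.006, -0.034, 0, 0, 0, 0],
  [0, 0.004, -0.026, 0, 0, 0, 0],
  [0, 0, 0, 0, 0, 0, 0],
  [0, 0, 0, 0, 0, 0, 0],
])

```text
t: 8.12
eef_pos: [0.5653, -0.0703, 0.299]
tool_rot: [0.649, 0.761, -0.003, 0.001]
force: [0.0, 0.3, 0.3]
grip_width: 0.0001
```

```bash
python3 arc.py|head -1
python3 - <<'E'
from h import *
s=manip.observe();print(s["eef_pos"]);w=cam("wrist"); save(w,"w7.png");w=cam("scene")["image"][70:250,180:380]; cv2.imwrite("pics/s7.png",cv2.resize(w,None,fx=3.2,fy=3.2,interpolation=cv2.INTER_CUBIC))
E
```

```text
x -0.0055 r 0.3013 a 0.806 [0.03846895 0.31184248 0.29574091] 9.321915594325336e-05 [[-0.157, 0.988, -0.003], [0.988, 0.157, -0.006], [-0.005, -0.004, -1.0]]
[ 0.56526679 -0.07025131  0.29898212]
```

View pics/w7.png

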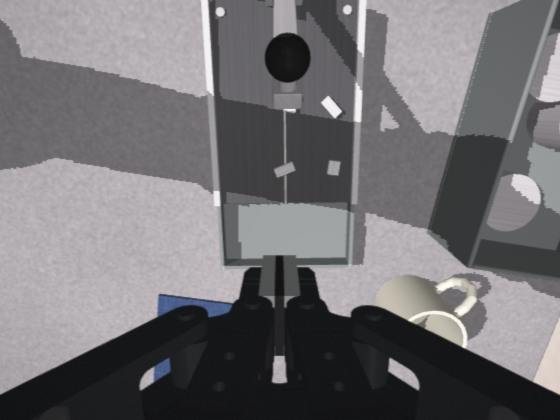

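View pics/s7.png

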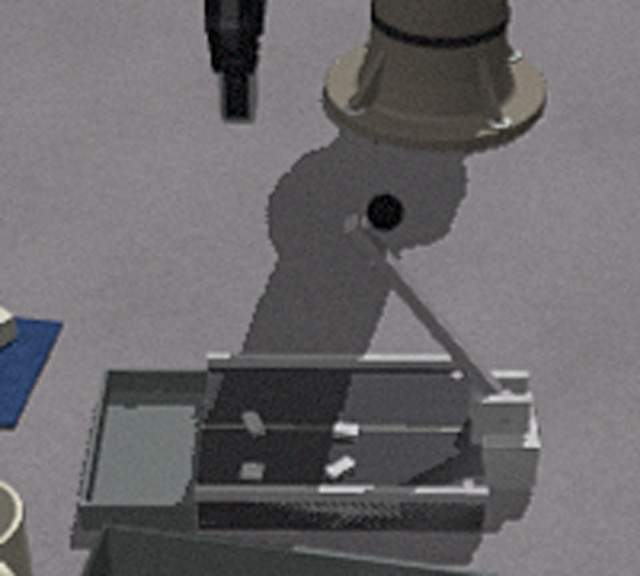

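move_arm([
  [0, 0.002, 0.001, -0.033, 0, 0, 0],
  [0, 0.002, 0, -0.033, 0, 0, 0],
  [0, 0.001, 0, -0.032, 0, 0, 0],
  [0, 0, 0, 0, 0, 0, 0],
  [0, -0.003, 0.02, 0, 0, 0, 0],
  [0, -0.003, 0.02, 0.002, 0, 0, 0],
  [0, -0.0027, 0.016, 0.003, 0, 0, 0],
  [0, -0.0027, 0.016, 0.003, 0, 0, 0],
  [0, -0.0027, 0.016, 0.003, 0, 0, 0],
  [0, -0.0027, 0.016, 0.002, 0, 0, 0],
])

```text
t: 9.48
eef_pos: [0.5577, 0.043, 0.2202]
tool_rot: [0.646, 0.763, 0.001, 0.006]
force: [0.4, -1.4, 0.8]
grip_width: -0.0003
```

```bash
python3 arc.py|head -1
python3 - <<'E'
from h import *
s=manip.observe();print(s["eef_pos"]);w=cam("scene")["image"][70:250,180:380]; cv2.imwrite("pics/s8.png",cv2.resize(w,None,fx=3.2,fy=3.2,interpolation=cv2.INTER_CUBIC))
E
```

```text
x 0.0059 r 0.1758 a 1.053 [ 0.38087601 -1.43136444  0.7713996 ] -0.00033135417268284953 [[-0.165, 0.986, 0.011], [0.986, 0.165, -0.006], [-0.007, 0.01, -1.0]]
[0.55765588 0.04304041 0.22018028]
```

View pics/s8.png

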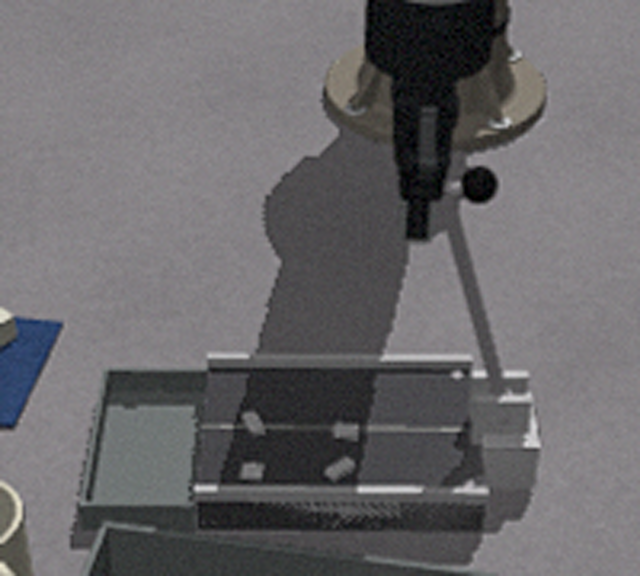

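move_arm([
  [0, -0.0037, 0.016, 0, 0, 0, 0],
  [0, -0.0037, 0.016, 0, 0, 0, 0],
  [0, -0.0037, 0.014, 0, 0, 0, 0],
  [0, -0.003, 0.012, 0, 0, 0, 0],
  [0, 0, 0, 0, 0, 0, 0],
])

```text
t: 10.15
eef_pos: [0.5447, 0.1084, 0.2244]
tool_rot: [0.645, 0.765, 0.004, 0.006]
force: [-1.2, 0.1, 0.1]
grip_width: 0.0001
```

```bash
python3 arc.py|head -1
python3 - <<'E'
from h import *
s=manip.observe();print(s["eef_pos"]);w=cam("scene")["image"][70:250,180:380]; cv2.imwrite("pics/s9.png",cv2.resize(w,None,fx=3.2,fy=3.2,interpolation=cv2.INTER_CUBIC))
E
```

```text
x 0.0041 r 0.1664 a 1.442 [-1.24562836  0.09670655  0.11611252] 0.00012455838870128368 [[-0.169, 0.985, 0.016], [0.986, 0.169, -0.001], [-0.004, 0.015, -1.0]]
[0.54473036 0.10835752 0.22443076]
```

View pics/s9.png

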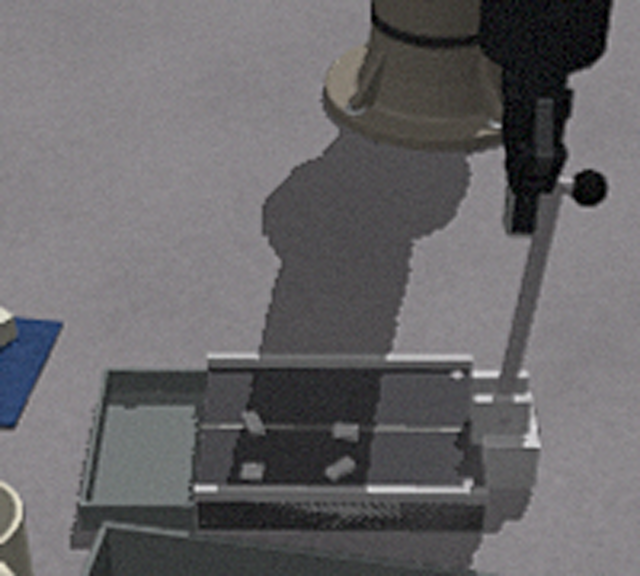

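move_arm([
  [0, -0.003, 0.01, 0, 0, 0, 0],
  [0, -0.002, 0.01, 0, 0, 0, 0],
  [0, 0, 0, 0, 0, 0, 0],
])

```text
t: 10.58
eef_pos: [0.5393, 0.1256, 0.2233]
tool_rot: [0.646, 0.763, 0.002, 0.008]
force: [1.0, -1.5, 1.8]
grip_width: 0.0001
```

```bash
python3 arc.py|head -1
python3 - <<'E'
from h import *
s=manip.observe();print(s["eef_pos"]);w=cam("scene")["image"][70:250,180:380]; cv2.imwrite("pics/s10.png",cv2.resize(w,None,fx=3.2,fy=3.2,interpolation=cv2.INTER_CUBIC))
E
```

```text
x 0.0016 r 0.1661 a 1.549 [ 1.00220651 -1.5345717   1.75087174] 6.61147111418104e-05 [[-0.165, 0.986, 0.014], [0.986, 0.165, -0.007], [-0.009, 0.013, -1.0]]
[0.53926438 0.12556342 0.22328474]
```

View pics/s10.png

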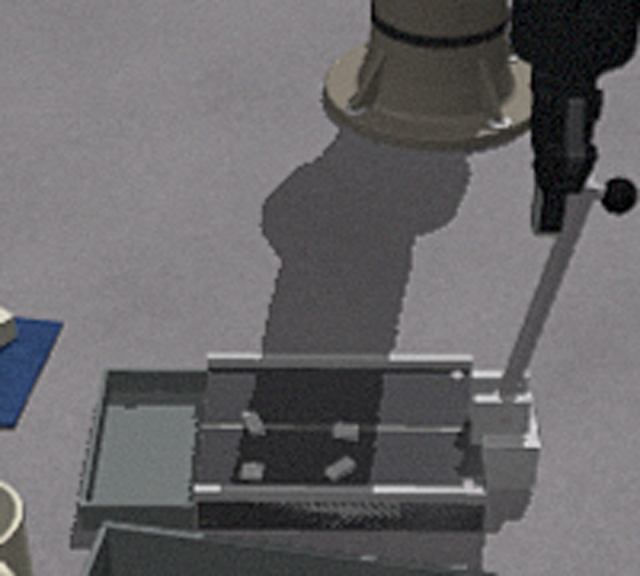

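Run:
```python
from h import *
c=cam("scene"); th=.167
h=np.array([.5688,-.0582,0])+ .1695*np.array([-np.sin(th),np.cos(th),0]);h[2]=.055
for a in [1.5,1.6,1.7,1.78,1.85]:
    y=-.18*np.cos(a)+.022*np.sin(a); z=.18*np.sin(a)+.022*np.cos(a)
    X=h+np.array([-np.sin(th)*y,np.cos(th)*y,z]); print(a,((proj(c,X)-[180,70])*3.2).round(1),X.round(3))
```

```text
1.5 [541.1 180.7] [0.539 0.118 0.236]
1.6 [569.4 183.5] [0.536 0.136 0.234]
1.7 [596.9 188.7] [0.533 0.153 0.231]
1.78 [618.  194.6] [0.531 0.167 0.227]
1.85 [635.7 200.9] [0.529 0.179 0.222]
```

move_arm([
  [0, 0.005, -0.03, 0, 0, 0, 0],
  [0.3, 0.003, -0.015, 0.03, 0, 0, 0],
  [0.5, 0, -0.03, 0.03, 0, 0, 3],
  [1, -0.004, -0.035, 0.01, 0, 0, 4],
  [1, -0.004, -0.035, 0, 0, 0, 4],
  [1, -0.004, -0.035, 0, 0, 0, 4],
  [1, -0.004, -0.035, 0, 0, 0, 4],
  [1, -0.004, -0.035, 0, 0, 0, 4],
  [1, -0.004, -0.035, 0, 0, 0, 4],
  [1, -0.004, -0.035, 0, 0, 0, 4],
  [1, -0.004, -0.035, 0, 0, 0, 4],
  [1, -0.004, -0.035, 0, 0, 0, 4],
  [1, -0.004, -0.035, 0, 0, 0, 4],
  [1, 0, 0, 0, 0, 0, 0],
  [1, 0, 0, 0, 0, 0, 0],
  [1, 0, 0, 0, 0, 0, 0],
  [1, 0, 0, 0, 0, 0, 0],
])

```text
t: 12.8
eef_pos: [0.5063, -0.288, 0.2922]
tool_rot: [0.302, 0.953, 0.016, -0.004]
force: [0.1, -0.4, -0.7]
grip_width: 0.0852
```

Run:
```python
from h import *
s=manip.observe(); print(s["eef_pos"],Ro.from_quat(s["tool_rot"]).as_matrix().round(3).tolist(),s["joints"].round(2))
w=cam("wrist"); save(w,"w8.png")
t=cam("top"); save(t,"t8.png")
```

```text
[ 0.5063276  -0.28798592  0.29215971] [[-0.818, 0.575, 0.002], [0.575, 0.817, 0.032], [0.017, 0.027, -0.999]] [-0.1   0.32  0.72  1.65 -0.25  1.27  1.63]
```

View pics/w8.png

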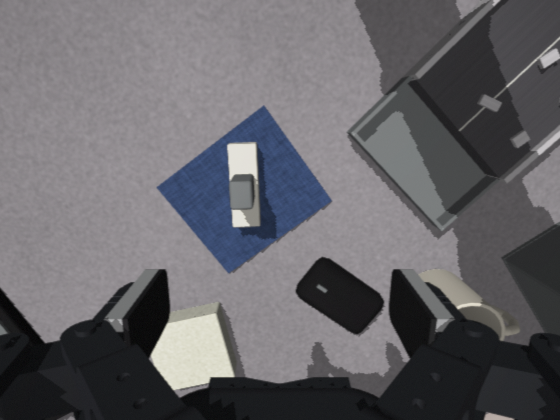

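View pics/t8.png

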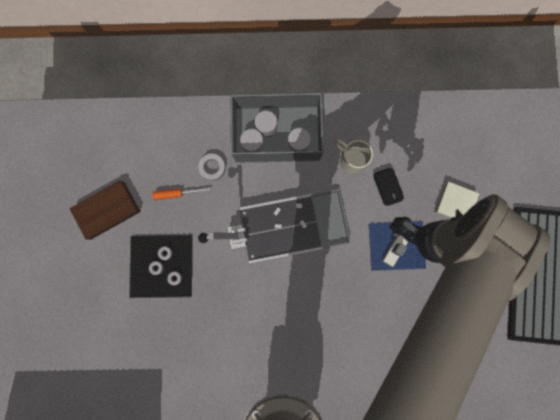

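Run:
```python
from h import *
im=cv2.imread("pics/w8.png"); cv2.imwrite("pics/c8.png",cv2.resize(im[90:285,150:345],None,fx=4,fy=4,interpolation=cv2.INTER_CUBIC)[:600])
```

```text
(no output)
```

View pics/c8.png

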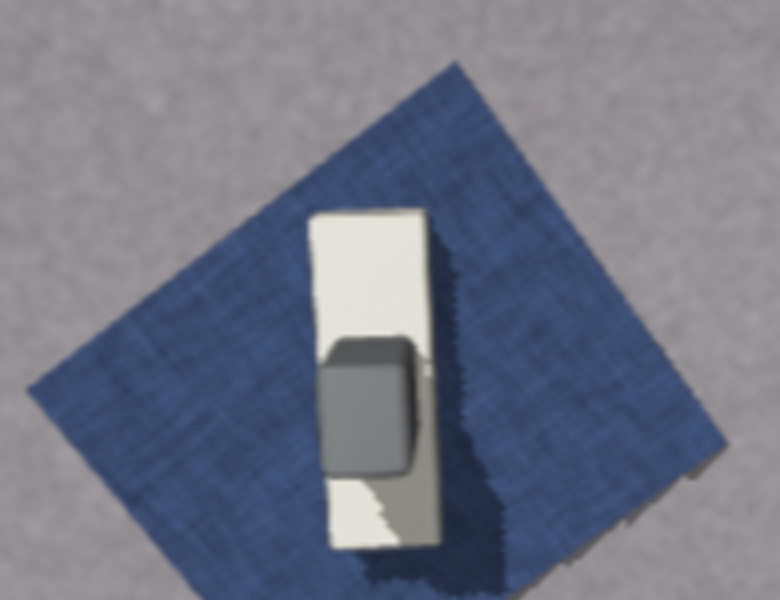

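Run:
```python
from h import *
s=manip.observe(); w=cam("wrist")
C=lambda u,v:(u/4+150-.4,v/4+90-.4)
B=[onz(w,*C(*q),.026,s) for q in [(309,214),(427,209),(440,545),(332,549)]]
H=[onz(w,*C(*q),.072,s) for q in [(320,363),(410,362),(410,470),(323,475)]]
print(np.round(B,4).tolist(),np.mean(B,0),np.mean(H,0))
d=(B[0]+B[1]-B[2]-B[3])/2; print(np.linalg.norm(d),np.degrees(np.arctan2(d[1],d[0])), np.linalg.norm(B[0]-B[1]))
d=(H[0]+H[3]-H[1]-H[2])/2;print(np.linalg.norm(d),np.linalg.norm(H[0]-H[3]))
P=[onz(w,*C(*q),.004,s) for q in [(28,390),(456,62),(727,444)]];print(np.round(P,4).tolist(),(P[0]+P[2])/2)
```

```text
[[0.4496, -0.306, 0.026], [0.4661, -0.2804, 0.026], [0.5416, -0.3309, 0.026], [0.5253, -0.3556, 0.026]] [ 0.49563149 -0.31823818  0.026     ] [ 0.4951975  -0.31758996  0.072     ]
0.0906973786519526 146.4701190671916 0.030470143764326524
0.020859249128853116 0.027004620498390277
[[0.443, -0.4023, 0.004], [0.4402, -0.2529, 0.004], [0.5701, -0.251, 0.004]] [ 0.50652806 -0.32664519  0.004     ]
```

move_arm([
  [1, -0.005, -0.015, -0.03, -0.9, 0, 0.8],
  [1, -0.005, -0.015, -0.03, -0.9, 0, 0.8],
  [1, 0, 0, -0.035, 0, 0, 0],
  [1, 0, 0, -0.035, 0, 0, 0],
  [1, 0, 0, -0.02, 0, 0, 0],
  [1, 0, 0, 0, 0, 0, 0],
  [1, 0, 0, 0, 0, 0, 0],
])

```text
t: 13.82
eef_pos: [0.4979, -0.3184, 0.1402]
tool_rot: [0.287, 0.958, -0.0, 0.004]
force: [-0.5, -0.2, 0.1]
grip_width: 0.0854
```

```bash
cat > st.py <<'E'
from h import *
s=manip.observe(); R=Ro.from_quat(s["tool_rot"]).as_matrix(); z=R[:,2]
print("t",s["t"],"pos",np.round(s["eef_pos"],4),"yaw_y",np.degrees(np.arctan2(R[1,1],R[0,1])).round(2),"tiltfix deg",np.degrees([-z[1],z[0]]).round(2),"F",np.round(s["force"],1),"w",round(s["grip_width"],4),"j",np.round(s["joints"],2),"v",np.abs(s["joint_velocities"]).max().round(3))
p=[.5622,-.004,.168]
th=p[2];d=np.array(s["eef_pos"])[:2]-p[:2];print("local",np.round([d@[np.cos(th),np.sin(th)],d@[-np.sin(th),np.cos(th)]],4))
E
python3 st.py
```

```text
t 13.825 pos [ 0.4979 -0.3184  0.1402] yaw_y 56.67 tiltfix deg [0.12 0.39] F [-0.5 -0.2  0.1] w 0.0854 j [ 0.    0.48  0.65  1.82 -0.35  0.95  1.79] v 0.004
local [-0.116  -0.2993]
```

move_arm([
  [1, -0.002, 0, -0.025, 0, 0.3, 0],
  [1, -0.001, 0, -0.025, 0, 0, 0],
  [1, -0.001, 0, -0.02, 0, 0, 0],
  [1, -0.001, 0, -0.005, 0, 0, 0],
  [1, 0, 0, 0, 0, 0, 0],
])

```text
t: 14.45
eef_pos: [0.4981, -0.3209, 0.0707]
tool_rot: [0.286, 0.958, -0.002, 0.008]
force: [-0.5, -0.1, -0.1]
grip_width: 0.0855
```

```bash
python3 st.py
```

```text
t 14.45 pos [ 0.4981 -0.3209  0.0707] yaw_y 56.76 tiltfix deg [0.44 0.81] F [-0.5 -0.1 -0.1] w 0.0855 j [ 0.05  0.57  0.59  1.87 -0.42  0.82  1.86] v 0.01
local [-0.1162 -0.3018]
```

move_arm([
  [1, -0.002, 0.002, -0.008, 0.4, 0.8, 0],
  [1, -0.001, 0.001, -0.006, 0, 0, 0],
  [1, 0, 0, 0, 0, 0, 0],
])

```text
t: 14.82
eef_pos: [0.4964, -0.3184, 0.0579]
tool_rot: [0.286, 0.958, -0.0, 0.002]
force: [0.1, 0.1, -0.3]
grip_width: 0.0853
```

```bash
python3 st.py
```

```text
t 14.825 pos [ 0.4964 -0.3184  0.0579] yaw_y 56.78 tiltfix deg [0.1  0.15] F [ 0.1  0.1 -0.3] w 0.0853 j [ 0.06  0.58  0.58  1.87 -0.43  0.81  1.86] v 0.011
local [-0.1174 -0.299 ]
```

move_arm([
  [0, 0, 0, 0, 0, 0, 0],
  [0, 0, 0, 0, 0, 0, 0],
  [0, 0, 0, 0, 0, 0, 0],
  [0, 0, 0, 0, 0, 0, 0],
  [0, 0, 0, 0, 0, 0, 0],
  [0, 0, 0, 0, 0, 0, 0],
  [0, 0, 0, 0.01, 0, 0, 0],
])

```text
t: 15.7
eef_pos: [0.4959, -0.3181, 0.0678]
tool_rot: [0.286, 0.958, -0.0, 0.001]
force: [0.4, -0.5, -1.3]
grip_width: 0.0212
```

```bash
python3 st.py
```

```text
t 15.7 pos [ 0.4959 -0.3181  0.0678] yaw_y 56.78 tiltfix deg [0.06 0.08] F [ 0.4 -0.5 -1.3] w 0.0212 j [ 0.05  0.57  0.59  1.87 -0.42  0.83  1.85] v 0.146
local [-0.1179 -0.2985]
```

move_arm([
  [0, 0, 0, 0.03, 0, 0, 0],
  [0, 0, 0, 0.035, 0, 0, 0],
  [0, 0.004, 0.01, 0.035, 0, 0, 2.5],
  [0, 0.006, 0.028, 0.01, 0, 0, 3.5],
  [0, 0.006, 0.028, 0, 0, 0, 3.5],
  [0, 0.006, 0.028, 0, 0, 0, 3.5],
  [0, 0.006, 0.028, 0, 0, 0, 3.5],
  [0, 0.006, 0.028, 0, 0, 0, 3.5],
  [0, 0.006, 0.028, 0, 0, 0, 3.5],
  [0, 0.006, 0.028, 0, 0, 0, 3.5],
  [0, 0.006, 0.028, 0, 0, 0, 3.5],
  [0, 0.006, 0.028, 0, 0, 0, 3.5],
  [0, 0.006, 0.028, 0, 0, 0, 3.5],
  [0, 0, 0.01, 0, 0, 0, 0],
  [0, 0, 0, 0, 0, 0, 0],
  [0, 0, 0, 0, 0, 0, 0],
])

```text
t: 17.7
eef_pos: [0.5588, -0.0084, 0.1867]
tool_rot: [-0.048, 0.999, -0.001, 0.003]
force: [-0.4, -0.3, -1.3]
grip_width: 0.021
```

```bash
python3 st.py;  python3 - <<'E'
from h import *
w=cam("wrist"); save(w,"w9.png")
E
```

```text
t 17.7 pos [ 0.5588 -0.0084  0.1867] yaw_y 95.48 tiltfix deg [0.12 0.31] F [-0.4 -0.3 -1.3] w 0.021 j [-0.44  0.32  0.47  1.85 -0.17  1.    1.76] v 0.005
local [-0.0041 -0.0038]
```

View pics/w9.png

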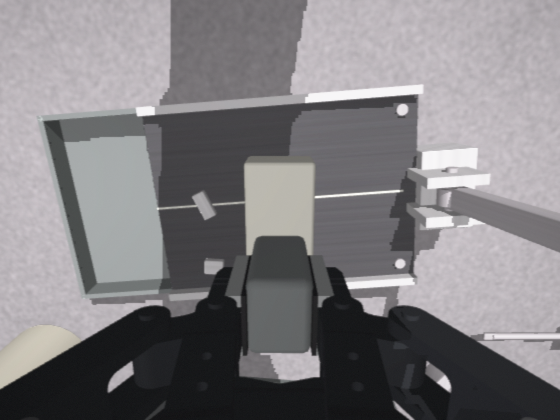

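Run:
```python
from h import *
s=manip.observe(); w=cam("wrist"); p=np.array([.561,-.0045,.167])
def loc(q,z,p=p):
    X=onz(w,*q,z,s)-[p[0],p[1],0]; return (Ro.from_euler('z',-p[2]).as_matrix()@X).round(4)
for n,q,z in [("line",(162,208.5),.03),("line",(235,203),.03),("line",(330,196),.03),("line",(400,191),.03),("plate -y edge upper",(157,150),.03),("plate -y edge low",(162,290),.03),("rail+ outer",(422,87),.038),("rail out",(137,108),.038),("trough c",(41,118),.024),("trough c2",(84,297),.024),("rail2 end",(415,282),.038),("chip",(204,205),.036),("chip",(213,267),.036),("plate +y top",(417,96),.03),("plate +y b",(413,278),.03)]: print(n,loc(q,z))
```

```text
line [-0.0007 -0.0964  0.03  ]
line [-0.0011 -0.0391  0.03  ]
line [-0.0014  0.0346  0.03  ]
line [-0.0015  0.0884  0.03  ]
plate -y edge upper [-0.0459 -0.0929  0.03  ]
plate -y edge low [ 0.0691 -0.1076  0.03  ]
rail+ outer [-0.0764  0.0997  0.038 ]
rail out [-0.0768 -0.0995  0.038 ]
trough c [-0.0751 -0.1775  0.024 ]
trough c2 [ 0.0741 -0.1777  0.024 ]
rail2 end [0.0723 0.0992 0.038 ]
chip [-0.0027 -0.0619  0.036 ]
chip [ 0.0488 -0.0613  0.036 ]
plate +y top [-0.0707  0.0993  0.03  ]
plate +y b [0.0728 0.1003 0.03  ]
```

move_arm([
  [0, 0.005, 0.02, 0, 0, 0, 1.5],
  [0, 0.005, 0.02, 0, 0, 0, 1.5],
  [0, 0.004, 0.02, 0, 0.1, 0.3, 1.2],
  [0, 0, 0, -0.02, 0, 0, 0],
  [0, 0, 0, -0.025, 0, 0, 0],
  [0, 0, 0, -0.015, 0, 0, 0],
  [0, 0, 0, 0, 0, 0, 0],
  [0, 0, 0, 0, 0, 0, 0],
])

```text
t: 18.8
eef_pos: [0.576, 0.0626, 0.1261]
tool_rot: [-0.091, 0.996, 0.002, 0.002]
force: [0.1, -0.5, -2.3]
grip_width: 0.0212
```

```bash
sed -i 's/p=\[.5622,-.004,.168\]/p=[.5598,-.0045,.170]/' st.py; python3 st.py;  python3 - <<'E'
from h import *
w=cam("wrist"); save(w,"w10.png")
E
```

```text
t 18.8 pos [0.576  0.0626 0.1261] yaw_y 100.41 tiltfix deg [-0.22  0.18] F [ 0.1 -0.5 -2.3] w 0.0212 j [-0.49  0.43  0.4   1.85 -0.21  0.9   1.76] v 0.005
local [0.0273 0.0634]
```

View pics/w10.png

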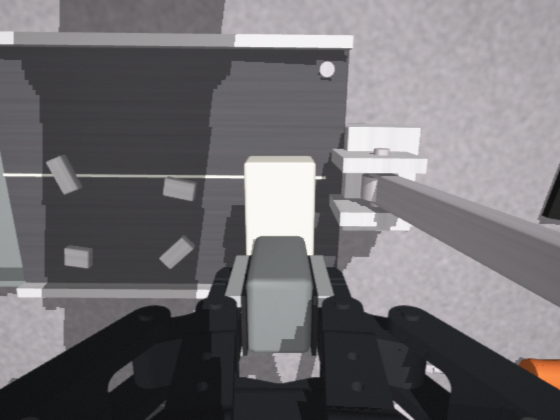

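move_arm([
  [0, -0.004, -0.006, -0.015, -0.2, 0.2, -0.7],
  [0, 0, 0, -0.014, 0, 0, 0],
  [0, 0, 0, -0.006, 0, 0, 0],
  [0, 0, 0, 0, 0, 0, 0],
])

```text
t: 19.35
eef_pos: [0.5719, 0.0555, 0.0895]
tool_rot: [-0.084, 0.996, 0.0, 0.0]
force: [0.4, -0.1, -0.6]
grip_width: 0.0217
```

```bash
python3 st.py
```

```text
t 19.35 pos [0.5719 0.0555 0.0895] yaw_y 99.6 tiltfix deg [-0.02  0.03] F [ 0.4 -0.1 -0.6] w 0.0217 j [-0.47  0.47  0.38  1.89 -0.23  0.83  1.77] v 0.006
local [0.0221 0.0571]
```

move_arm([
  [0, 0, 0, -0.002, 0, 0, 0],
  [0, 0, 0, 0, 0, 0, 0],
])

```text
t: 19.6
eef_pos: [0.5723, 0.0556, 0.0877]
tool_rot: [-0.084, 0.996, 0.0, 0.001]
force: [-0.9, 1.2, -1.4]
grip_width: 0.021
```

```bash
python3 st.py
```

```text
t 19.6 pos [0.5723 0.0556 0.0877] yaw_y 99.6 tiltfix deg [-0.03  0.07] F [-0.9  1.2 -1.4] w 0.021 j [-0.47  0.47  0.38  1.89 -0.23  0.82  1.77] v 0.007
local [0.0225 0.0572]
```

move_arm([
  [0, 0, 0, -0.0015, 0, 0, 0],
  [0, 0, 0, -0.001, 0, 0, 0],
  [0, 0, 0, 0, 0, 0, 0],
])

```text
t: 19.98
eef_pos: [0.5728, 0.0558, 0.0856]
tool_rot: [-0.084, 0.996, 0.0, 0.001]
force: [-1.0, -0.1, -1.4]
grip_width: 0.0214
```

```bash
python3 st.py
```

```text
t 19.975 pos [0.5728 0.0558 0.0856] yaw_y 99.61 tiltfix deg [-0.05  0.14] F [-1.  -0.1 -1.4] w 0.0214 j [-0.47  0.48  0.38  1.89 -0.24  0.82  1.77] v 0.003
local [0.023  0.0573]
```

move_arm([
  [0, 0.002, -0.0118, 0, 0, 0, 0],
  [0, 0.002, -0.0118, 0, 0, 0, 0],
  [0, 0.002, -0.0118, 0, 0, 0, 0],
  [0, 0.002, -0.0118, 0, 0, 0, 0],
  [0, 0.002, -0.0118, 0, 0, 0, 0],
])

```text
t: 20.6
eef_pos: [0.5835, -0.0076, 0.0858]
tool_rot: [-0.084, 0.996, 0.0, 0.002]
force: [0.1, 0.1, -2.1]
grip_width: 0.0215
```

```bash
python3 st.py;  python3 - <<'E'
from h import *
w=cam("wrist"); save(w,"w11.png")
E
```

```text
t 20.6 pos [ 0.5835 -0.0076  0.0858] yaw_y 99.6 tiltfix deg [-0.02  0.17] F [ 0.1  0.1 -2.1] w 0.0215 j [-0.36  0.49  0.39  1.87 -0.24  0.83  1.89] v 0.183
local [ 0.0228 -0.0071]
```

View pics/w11.png

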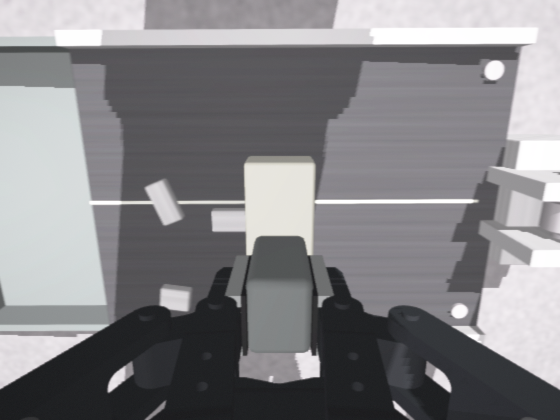

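move_arm([
  [0, 0.002, -0.0118, -0.0002, 0, 0, 0],
  [0, 0.002, -0.0118, -0.0002, 0, 0, 0],
  [0, 0.002, -0.0118, 0, 0, 0, 0],
  [0, 0.002, -0.0118, 0, 0, 0, 0],
  [0, 0.002, -0.0118, 0, 0, 0, 0],
  [0, 0.002, -0.0118, 0, 0, 0, 0],
  [0, 0, 0, 0, 0, 0, 0],
])

```text
t: 21.52
eef_pos: [0.5965, -0.0868, 0.0856]
tool_rot: [-0.082, 0.997, -0.001, 0.002]
force: [-0.2, -0.1, -1.4]
grip_width: 0.0212
```

```bash
python3 st.py;  python3 - <<'E'
from h import *
w=cam("wrist"); save(w,"w12.png")
E
```

```text
t 21.525 pos [ 0.5965 -0.0868  0.0856] yaw_y 99.4 tiltfix deg [0.1  0.22] F [-0.2 -0.1 -1.4] w 0.0212 j [-0.23  0.52  0.4   1.82 -0.26  0.85  2.03] v 0.018
local [ 0.0223 -0.0873]
```

View pics/w12.png

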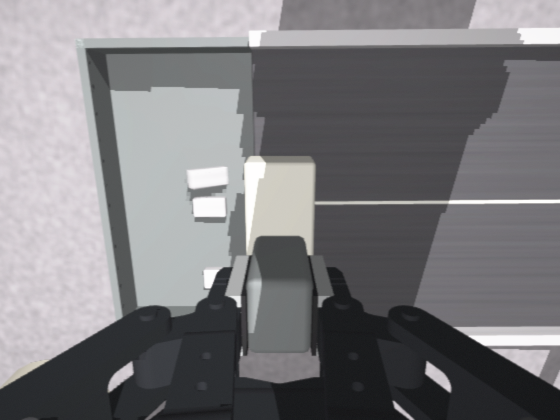

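move_arm([
  [0, 0.002, -0.0118, 0, 0, 0, 0],
  [0, 0.002, -0.0118, 0, 0, 0, 0],
  [0, 0, 0, 0.005, 0, 0, 0],
  [0, 0, 0, 0.03, 0, 0, 0],
  [0, 0, 0, 0.04, 0, 0, 0],
  [0, 0, 0.03, 0.04, 0, 0, 0],
  [0, 0, 0.03, 0, 0, 0, 0],
  [0, 0, 0.03, 0, 0, 0, 0],
  [0, 0, 0, 0, 0, 0, 0],
  [0, 0, 0, 0, 0, 0, 0],
])

```text
t: 22.82
eef_pos: [0.6, -0.0179, 0.2066]
tool_rot: [-0.082, 0.997, 0.0, 0.003]
force: [-0.6, -0.9, -1.1]
grip_width: 0.0213
```

```bash
python3 st.py;  python3 - <<'E'
from h import *
w=cam("wrist"); save(w,"w13.png")
w=cam("scene")["image"][150:250,180:360]; cv2.imwrite("pics/s13.png",cv2.resize(w,None,fx=4,fy=4,interpolation=cv2.INTER_CUBIC))
w=cam("top"); save(w,"t13.png")
E
```

```text
t 22.825 pos [ 0.6    -0.0179  0.2066] yaw_y 99.44 tiltfix deg [-0.07  0.29] F [-0.6 -0.9 -1.1] w 0.0213 j [-0.37  0.37  0.42  1.73 -0.17  1.07  1.85] v 0.016
local [ 0.0373 -0.02  ]
```

View pics/w13.png

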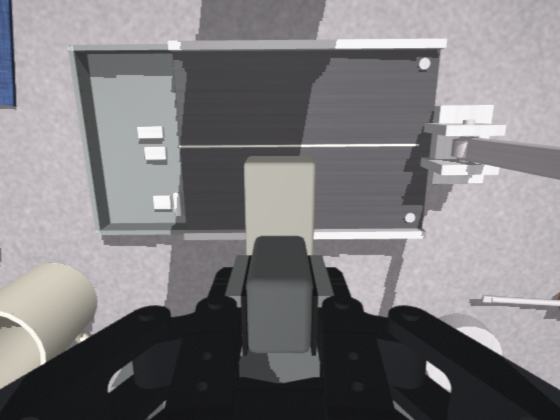

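View pics/s13.png

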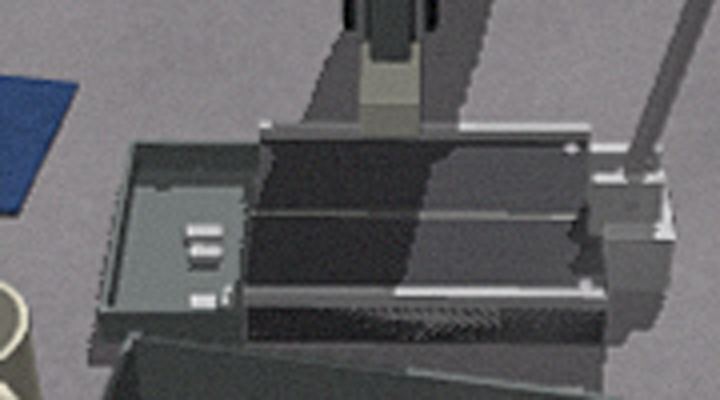

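Run:
```python
from h import *
im=cv2.imread("pics/w13.png"); cv2.imwrite("pics/c13.png",cv2.resize(im[100:240,70:260],None,fx=4.2,fy=4.2,interpolation=cv2.INTER_CUBIC))
s=manip.observe(); w=cam("wrist")
p=[.5598,-.0045,.170]
for z in (.01,.02,.03,.036):
  X=onz(w,177,203,z,s)-[p[0],p[1],0]; print(z,(Ro.from_euler('z',-p[2]).as_matrix()@X).round(4))
```

```text
0.01 [ 0.0515 -0.1113  0.01  ]
0.02 [ 0.0489 -0.1085  0.02  ]
0.03 [ 0.0462 -0.1056  0.03  ]
0.036 [ 0.0447 -0.1039  0.036 ]
```

View pics/c13.png

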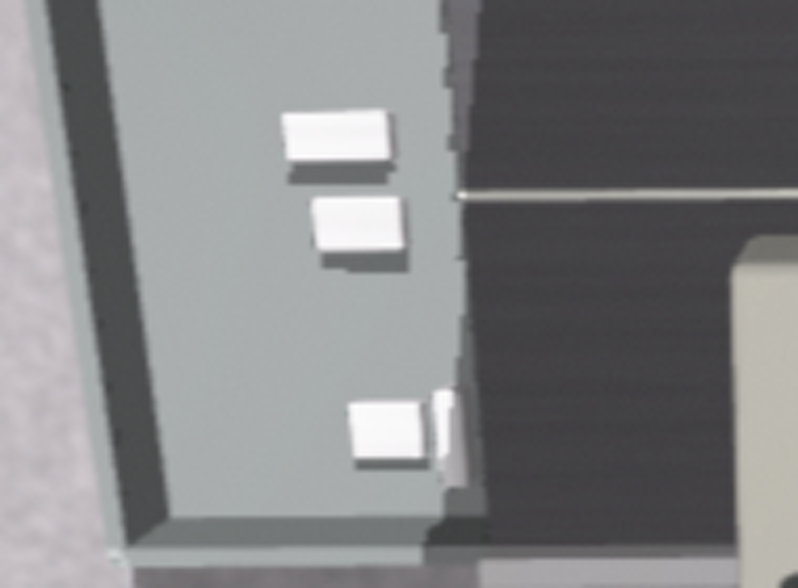

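move_arm([
  [0, -0.0095, -0.031, 0, 0, 0, -4],
  [0, -0.0095, -0.031, 0, 0, 0, -4],
  [0, -0.0095, -0.031, 0, 0, 0, -4],
  [0, -0.0095, -0.031, 0, 0, 0, -4],
  [0, -0.0095, -0.031, 0, 0, 0, -4],
  [0, -0.0095, -0.031, 0, 0, 0, -4],
  [0, -0.0095, -0.031, 0, 0, 0, -4],
  [0, -0.0095, -0.031, 0, 0, 0, -4],
  [0, -0.0085, -0.025, 0, 0, 0, -4],
  [0, -0.004, -0.01, 0, 0, 0, 0],
  [0, 0, 0, 0, 0, 0, 0],
  [0, 0, 0, -0.03, 0, 0, 0],
  [0, 0, 0, -0.03, 0, 0, 0],
  [0, 0, 0, 0, 0, 0, 0],
])

```text
t: 24.78
eef_pos: [0.4977, -0.3275, 0.1467]
tool_rot: [0.258, 0.966, -0.001, 0.004]
force: [-0.4, -0.3, -1.5]
grip_width: 0.0215
```

```bash
python3 st.py
```

```text
t 24.775 pos [ 0.4977 -0.3275  0.1467] yaw_y 60.08 tiltfix deg [0.21 0.37] F [-0.4 -0.3 -1.5] w 0.0215 j [ 0.03  0.47  0.63  1.8  -0.33  0.97  1.85] v 0.038
local [-0.1158 -0.3078]
```

Target (0.507,-0.326), z 0.0585.

move_arm([
  [0, 0.005, 0.001, -0.025, 0.2, 0.4, 0],
  [0, 0.002, 0.001, -0.025, 0, 0, 0],
  [0, 0, 0, -0.015, 0, 0, 0],
  [0, 0, 0, -0.005, 0, 0, 0],
  [0, 0, 0, 0, 0, 0, 0],
])

```text
t: 25.4
eef_pos: [0.5105, -0.3244, 0.0807]
tool_rot: [0.255, 0.967, 0.0, 0.005]
force: [-0.6, -0.3, -1.7]
grip_width: 0.0219
```

```bash
python3 st.py
```

```text
t 25.4 pos [ 0.5105 -0.3244  0.0807] yaw_y 60.42 tiltfix deg [0.1  0.51] F [-0.6 -0.3 -1.7] w 0.0219 j [ 0.07  0.57  0.57  1.83 -0.4   0.86  1.89] v 0.009
local [-0.1027 -0.307 ]
```

move_arm([
  [0, -0.003, -0.001, -0.01, 0.1, 0.5, 0],
  [0, -0.001, 0, -0.006, 0, 0, 0],
  [0, 0, 0, -0.004, 0, 0, 0],
  [0, 0, 0, 0, 0, 0, 0],
])

```text
t: 25.9
eef_pos: [0.5068, -0.3263, 0.061]
tool_rot: [0.256, 0.967, -0.0, 0.001]
force: [-0.3, -0.3, -2.1]
grip_width: 0.0216
```

```bash
python3 st.py
```

```text
t 25.9 pos [ 0.5068 -0.3263  0.061 ] yaw_y 60.39 tiltfix deg [0.06 0.11] F [-0.3 -0.3 -2.1] w 0.0216 j [ 0.09  0.59  0.56  1.84 -0.41  0.83  1.91] v 0.004
local [-0.1067 -0.3082]
```

move_arm([
  [0, 0, 0, -0.002, 0, 0, 0],
  [0, 0, 0, -0.001, 0, 0, 0],
  [0, 0, 0, 0, 0, 0, 0],
])

```text
t: 26.28
eef_pos: [0.5071, -0.3265, 0.0585]
tool_rot: [0.256, 0.967, -0.0, 0.001]
force: [0.3, 0.8, -2.0]
grip_width: 0.0214
```

move_arm([
  [0.5, 0, 0, 0, 0, 0, 0],
  [1, 0, 0, 0, 0, 0, 0],
  [1, 0, 0, 0, 0, 0, 0],
  [1, 0, 0, 0, 0, 0, 0],
  [1, 0, 0, 0.02, 0, 0, 0],
  [1, 0, 0, 0.04, 0, 0, 0],
  [1, 0, 0, 0.05, 0, 0, 0],
  [1, 0, 0, 0.05, 0, 0, 0],
  [1, 0, 0, 0.05, 0, 0, 0],
  [1, 0, 0, 0.05, 0, 0, 0],
])

```text
t: 27.52
eef_pos: [0.5046, -0.3263, 0.3302]
tool_rot: [0.257, 0.966, -0.0, 0.001]
force: [0.6, 0.2, -0.6]
grip_width: 0.0855
```

```bash
python3 st.py;  python3 - <<'E'
from h import *
w=cam("wrist"); save(w,"w14.png")
E
```

```text
t 27.525 pos [ 0.5046 -0.3263  0.3302] yaw_y 60.25 tiltfix deg [0.07 0.13] F [ 0.6  0.2 -0.6] w 0.0855 j [-0.04  0.32  0.7   1.57 -0.21  1.33  1.74] v 0.817
local [-0.1089 -0.3078]
```

View pics/w14.png

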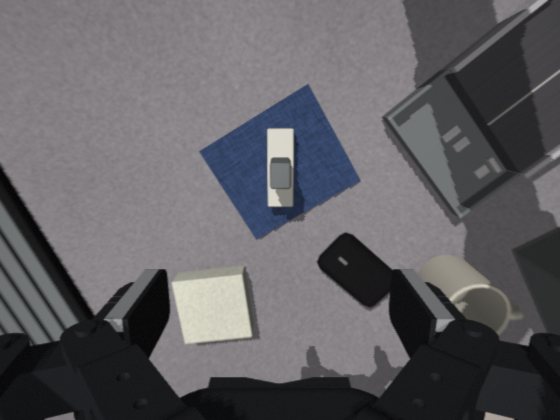

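move_arm([
  [1, -0.002, 0.034, 0.01, 0, 0, -1.1],
  [1, -0.002, 0.034, 0.01, 0, 0, -1.1],
  [1, -0.002, 0.034, 0, 0, 0, -1.1],
  [1, -0.002, 0.034, 0, 0, 0, -1.1],
  [1, -0.002, 0.034, 0, 0, 0, -1.1],
  [1, -0.002, 0.034, 0, 0, 0, -1.1],
  [1, -0.002, 0.034, 0, 0, 0, -1.1],
  [1, -0.002, 0.034, 0, 0, 0, -1.1],
  [1, -0.002, 0.034, 0, 0, 0, -1.1],
  [1, -0.002, 0.034, 0, 0, 0, -1.1],
  [1, -0.002, 0.034, 0, 0, 0, -1.1],
  [1, -0.002, 0.034, 0, 0, 0, -1.1],
  [1, -0.002, 0.034, 0, 0, 0, -1.1],
  [1, -0.002, 0.034, 0, 0, 0, -1.1],
  [1, -0.002, 0.034, -0.01, 0, 0, -1.1],
  [1, -0.002, 0.034, -0.03, 0, 0, -1.1],
  [1, 0, 0, -0.03, 0, 0, 0],
  [1, 0, 0, 0, 0, 0, 0],
  [1, 0, 0, 0, 0, 0, 0],
  [1, 0, 0, 0, 0, 0, 0],
])

```text
t: 30.08
eef_pos: [0.4703, 0.2201, 0.3144]
tool_rot: [0.417, 0.909, 0.007, 0.024]
force: [0.5, -1.0, 0.0]
grip_width: 0.0852
```

```bash
python3 st.py;  python3 - <<'E'
from h import *
w=cam("wrist"); save(w,"w15.png")
E
```

```text
t 30.075 pos [0.4703 0.2201 0.3144] yaw_y 40.76 tiltfix deg [0.43 2.83] F [ 0.5 -1.   0. ] w 0.0852 j [-0.8   0.1   0.28  1.79  0.    1.22  0.19] v 0.018
local [-0.0502  0.2365]
```

View pics/w15.png

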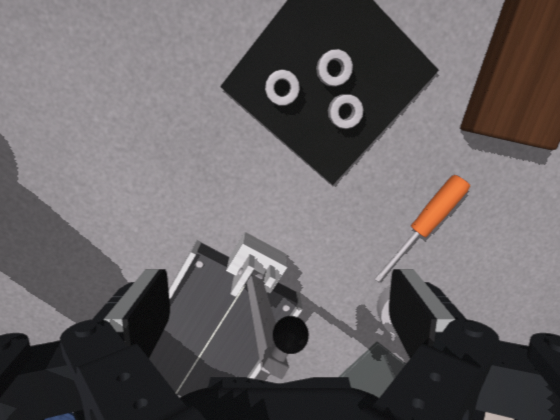

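```bash
cat > rings.py <<'E'
from h import *
import sys
s=manip.observe(); w=cam("wrist"); im=w["image"]; save(w,sys.argv[1])
hsv=cv2.cvtColor(im,cv2.COLOR_BGR2HSV)
# mat mask: dark
exp=[np.array([.4992,.312]),np.array([.46,.33]),np.array([.4313,.2854])]
g=cv2.cvtColor(im,cv2.COLOR_BGR2GRAY)
m=((g>95)).astype(np.uint8)
n,l,st,ce=cv2.connectedComponentsWithStats(m)
for i in range(1,n):
    if 150<st[i,4]<6000 and abs(st[i,2]-st[i,3])<0.35*max(st[i,2],st[i,3]):
        X=onz(w,*(ce[i]),.020,s)
        # fit circle by contour projected to z=.024
        c,_=cv2.findContours((l==i).astype(np.uint8),cv2.RETR_EXTERNAL,cv2.CHAIN_APPROX_NONE)
        P=np.array([onz(w,*q[0],.022,s)[:2] for q in c[0]]).astype(np.float32)
        (x,y),r=cv2.minEnclosingCircle(P)
        if .014<r<.024: print(ce[i].round(1),st[i,4],X.round(4),"circ",round(x,4),round(y,4),round(r,4))
E
python3 rings.py w16.png
```

```text
[334.3  66.9] 787 [0.4584 0.3375 0.02  ] circ 0.4582 0.3373 0.0186
[281.6  86.8] 729 [0.4295 0.2864 0.02  ] circ 0.4296 0.2859 0.0181
[345.2 110.5] 746 [0.4979 0.3132 0.02  ] circ 0.4972 0.3135 0.0191
```

move_arm([
  [0.65, 0.005, 0.03, -0.02, 0.2, 1.4, 0],
  [0.65, 0.008, 0.03, -0.03, 0.2, 1.4, 0],
  [0.65, 0.008, 0.03, -0.03, 0, 0, 0],
  [0.65, 0.002, 0.003, -0.03, 0, 0, 0],
  [0.65, 0, 0, -0.03, 0, 0, 0],
  [0.65, 0, 0, -0.03, 0, 0, 0],
  [0.65, 0, 0, 0, 0, 0, 0],
  [0.65, 0, 0, 0, 0, 0, 0],
])

```text
t: 31.18
eef_pos: [0.499, 0.3172, 0.1468]
tool_rot: [0.419, 0.908, 0.006, 0.003]
force: [0.2, -0.6, 0.8]
grip_width: 0.0554
```

```bash
python3 st.py; python3 rings.py w17.png
```

```text
t 31.175 pos [0.499  0.3172 0.1468] yaw_y 40.52 tiltfix deg [-0.5   0.62] F [ 0.2 -0.6  0.8] w 0.0554 j [-0.82  0.4   0.22  1.81 -0.11  0.93  0.16] v 0.008
local [-0.0055  0.3274]
[249.3 147.9] 1937 [0.4582 0.3369 0.02  ] circ 0.4583 0.337 0.0185
[168.8 177. ] 2059 [0.4291 0.2865 0.02  ] circ 0.4292 0.2871 0.0199
[271.6 211. ] 1912 [0.4976 0.3132 0.02  ] circ 0.4976 0.3137 0.0196
[125.5 405. ] 695 [0.5127 0.1115 0.02  ] circ 0.5098 0.113 0.0187
[436.3 406.6] 865 [0.7093 0.273  0.02  ] circ 0.7092 0.2785 0.0232
```

View pics/w17.png

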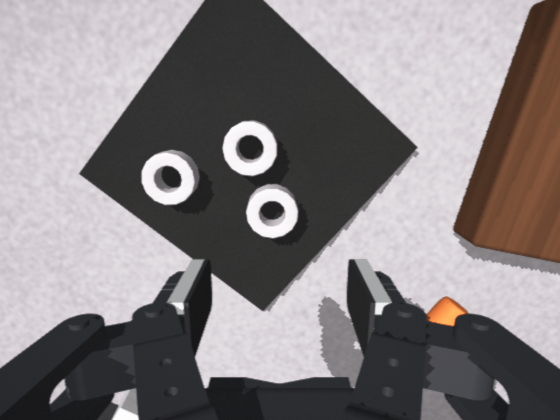

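move_arm([
  [0.65, -0.0015, -0.004, -0.03, -0.5, 0.6, 0],
  [0.65, 0, 0, -0.03, 0, 0, 0],
  [0.65, 0, 0, -0.02, 0, 0, 0],
  [0.65, 0, 0, 0, 0, 0, 0],
])

```text
t: 31.72
eef_pos: [0.502, 0.3161, 0.0725]
tool_rot: [0.419, 0.908, 0.006, 0.003]
force: [0.2, -0.6, 0.1]
grip_width: 0.0555
```

```bash
python3 st.py
```

```text
t 31.725 pos [0.502  0.3161 0.0725] yaw_y 40.51 tiltfix deg [-0.49  0.62] F [ 0.2 -0.6  0.1] w 0.0555 j [-0.79  0.49  0.21  1.86 -0.14  0.79  0.19] v 0.032
local [-0.0028  0.3257]
```

move_arm([
  [0.65, -0.004, -0.003, -0.02, -0.5, 0.6, 0],
  [0.65, -0.001, 0, -0.014, 0, 0, 0],
  [0.65, -0.001, 0, -0.005, 0, 0, 0],
  [0.65, 0, 0, 0, 0, 0, 0],
])

```text
t: 32.22
eef_pos: [0.4975, 0.3142, 0.034]
tool_rot: [0.419, 0.908, 0.002, 0.001]
force: [0.1, 0.8, -0.2]
grip_width: 0.0555
```

```bash
python3 st.py
```

```text
t 32.225 pos [0.4975 0.3142 0.034 ] yaw_y 40.51 tiltfix deg [-0.14  0.22] F [ 0.1  0.8 -0.2] w 0.0555 j [-0.79  0.55  0.19  1.88 -0.15  0.72  0.2 ] v 0.006
local [-0.0075  0.3246]
```

move_arm([
  [0.65, 0, -0.001, -0.004, 0, 0, 0],
  [0.6, 0, 0, 0, 0, 0, 0],
  [0, 0, 0, 0, 0, 0, 0],
  [0, 0, 0, 0, 0, 0, 0],
  [0, 0, 0, 0, 0, 0, 0],
  [0, 0, 0, 0, 0, 0, 0],
])

```text
t: 32.98
eef_pos: [0.4984, 0.3136, 0.0312]
tool_rot: [0.419, 0.908, 0.003, 0.002]
force: [0.4, 0.6, 0.3]
grip_width: 0.0338
```

```bash
python3 st.py
```

```text
t 32.975 pos [0.4984 0.3136 0.0312] yaw_y 40.5 tiltfix deg [-0.23  0.34] F [0.4 0.6 0.3] w 0.0338 j [-0.78  0.55  0.19  1.88 -0.15  0.72  0.2 ] v 0.001
local [-0.0067  0.3239]
```

move_arm([
  [0, 0, 0, 0.03, 0, 0, 0],
  [0, 0, 0, 0.05, 0, 0, 0],
  [0, 0, 0, 0.06, 0, 0, 0],
  [0, 0, 0, 0.06, 0, 0, 0],
  [0, 0, 0, 0.06, 0, 0, 0],
  [0, 0.002, -0.01, 0.04, 0, 0, 0],
  [0, 0.006, -0.03, 0, 0, 0, 0],
  [0, 0.006, -0.03, 0, 0, 0, 0],
  [0, 0.006, -0.03, 0, 0, 0, 0],
  [0, 0.006, -0.03, 0, 0, 0, 0],
  [0, 0.006, -0.03, 0, 0, 0, 0],
  [0, 0.006, -0.03, 0, 0, 0, 0],
  [0, 0.006, -0.03, 0, 0, 0, 0],
  [0, 0.006, -0.03, 0, 0, 0, 0],
  [0, 0.006, -0.03, 0, 0, 0, 0],
  [0, 0.006, -0.03, 0, 0, 0, 0],
  [0, 0.003, -0.02, 0, 0, 0, 0],
  [0, 0, 0, 0, 0, 0, 0],
  [0, 0, 0, 0, 0, 0, 0],
  [0, 0, 0, 0, 0, 0, 0],
])

```text
t: 35.48
eef_pos: [0.5566, -0.027, 0.3354]
tool_rot: [0.417, 0.909, 0.001, -0.002]
force: [0.3, -1.0, -1.0]
grip_width: 0.0336
```

```bash
python3 st.py
python3 - <<'E'
from h import *
w=cam("wrist"); save(w,"w18.png")
E
```

```text
t 35.475 pos [ 0.5566 -0.027   0.3354] yaw_y 40.74 tiltfix deg [-0.19 -0.16] F [ 0.3 -1.  -1. ] w 0.0336 j [-0.43  0.2   0.48  1.65 -0.1   1.32  0.77] v 0.012
local [-0.007  -0.0216]
```

View pics/w18.png

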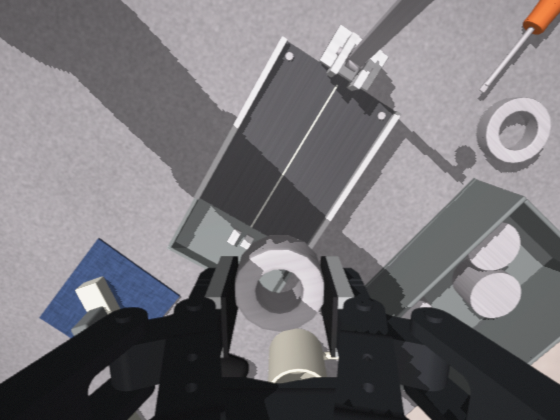

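move_arm([
  [0, 0.005, -0.01, -0.04, 0, 0, 0],
  [0, 0.004, -0.01, -0.04, 0, 0, 0],
  [0, 0, 0, -0.04, 0, 0, 0],
  [0, 0, 0, -0.04, 0, 0, 0],
  [0, 0, 0, -0.03, 0, 0, 0],
  [0, 0, 0, 0, 0, 0, 0],
  [0, 0, 0, 0, 0, 0, 0],
])

```text
t: 36.4
eef_pos: [0.5679, -0.0395, 0.1425]
tool_rot: [0.411, 0.912, 0.004, 0.0]
force: [1.1, -0.4, -0.9]
grip_width: 0.0335
```

```bash
python3 st.py
```

```text
t 36.4 pos [ 0.5679 -0.0395  0.1425] yaw_y 41.43 tiltfix deg [-0.41  0.19] F [ 1.1 -0.4 -0.9] w 0.0335 j [-0.35  0.4   0.44  1.86 -0.22  0.93  0.91] v 0.008
local [ 0.002  -0.0359]
```

Target (0.5672, -0.0479, 0.0555).

move_arm([
  [0, -0.002, -0.009, -0.03, -0.4, 0.2, 0],
  [0, -0.001, -0.001, -0.025, 0, 0, 0],
  [0, -0.001, 0, -0.012, 0, 0, 0],
  [0, 0, 0, 0, 0, 0, 0],
  [0, 0, 0, 0, 0, 0, 0],
])

```text
t: 37.02
eef_pos: [0.5709, -0.0484, 0.0824]
tool_rot: [0.41, 0.912, 0.004, 0.007]
force: [0.7, -0.5, -1.0]
grip_width: 0.0337
```

```bash
python3 st.py
```

```text
t 37.025 pos [ 0.5709 -0.0484  0.0824] yaw_y 41.59 tiltfix deg [-0.1   0.92] F [ 0.7 -0.5 -1. ] w 0.0337 j [-0.31  0.48  0.41  1.91 -0.26  0.8   0.97] v 0.006
local [ 0.0035 -0.0452]
```

move_arm([
  [0, -0.004, 0.001, -0.01, -0.1, 0.9, 0],
  [0, -0.001, 0, -0.008, 0, 0, 0],
  [0, 0, 0, -0.005, 0, 0, 0],
  [0, 0, 0, 0, 0, 0, 0],
])

```text
t: 37.52
eef_pos: [0.5666, -0.047, 0.0592]
tool_rot: [0.41, 0.912, 0.0, 0.001]
force: [-0.8, 0.2, 0.4]
grip_width: 0.0337
```

```bash
python3 st.py
```

```text
t 37.525 pos [ 0.5666 -0.047   0.0592] yaw_y 41.62 tiltfix deg [-0.01  0.1 ] F [-0.8  0.2  0.4] w 0.0337 j [-0.3   0.51  0.4   1.92 -0.28  0.76  0.98] v 0.004
local [-0.0005 -0.0431]
```

move_arm([
  [0, 0, 0, -0.002, 0, 0, 0],
  [0, 0, 0, -0.0015, 0, 0, 0],
  [0, 0, 0, 0, 0, 0, 0],
])

```text
t: 37.9
eef_pos: [0.5668, -0.0472, 0.0557]
tool_rot: [0.41, 0.912, 0.0, 0.001]
force: [0.6, -0.3, -1.3]
grip_width: 0.0339
```

```bash
python3 st.py
```

```text
t 37.9 pos [ 0.5668 -0.0472  0.0557] yaw_y 41.61 tiltfix deg [-0.    0.12] F [ 0.6 -0.3 -1.3] w 0.0339 j [-0.3   0.51  0.4   1.92 -0.28  0.76  0.98] v 0.003
local [-0.0003 -0.0433]
```

move_arm([
  [0.5, 0, 0, 0, 0, 0, 0],
  [0.65, 0, 0, 0, 0, 0, 0],
  [0.65, 0, 0, 0, 0, 0, 0],
  [0.65, 0, 0, 0, 0, 0, 0],
  [0.65, 0, 0, 0.02, 0, 0, 0],
  [0.65, 0, 0, 0.05, 0, 0, 0],
  [0.65, 0, 0, 0.06, 0, 0, 0],
  [0.65, 0, 0, 0.06, 0, 0, 0],
  [0.65, 0, 0, 0.06, 0, 0, 0],
  [0.65, 0, 0, 0.03, 0, 0, 0],
  [0.65, 0, 0, 0, 0, 0, 0],
])

```text
t: 39.28
eef_pos: [0.5646, -0.0475, 0.345]
tool_rot: [0.41, 0.912, 0.001, 0.001]
force: [-0.4, 1.0, -0.7]
grip_width: 0.0551
```

```bash
python3 st.py
python3 - <<'E'
from h import *
w=cam("wrist"); save(w,"w19.png")
E
```

```text
t 39.275 pos [ 0.5646 -0.0475  0.345 ] yaw_y 41.57 tiltfix deg [-0.03  0.17] F [-0.4  1.  -0.7] w 0.0551 j [-0.41  0.21  0.5   1.62 -0.1   1.34  0.83] v 0.032
local [-0.0026 -0.0432]
```

View pics/w19.png

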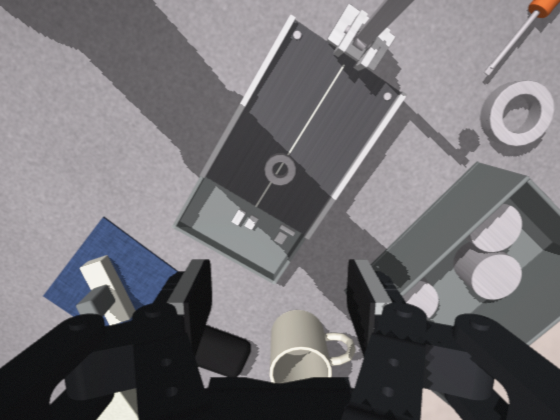

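Run:
```python
from h import *
s=manip.observe(); w=cam("wrist"); p=[.5598,-.0045,.170]
for q,z in [((280,169.5),.046),((262,200),.03),((315,107),.03)]:
  X=onz(w,*q,z,s)-[p[0],p[1],0]; print((Ro.from_euler('z',-p[2]).as_matrix()@X).round(4))
```

```text
[-0.0019 -0.0434  0.046 ]
[ 0.0006 -0.0887  0.03  ]
[-0.0044  0.0358  0.03  ]
```

move_arm([
  [0.65, -0.008, 0.031, 0, 0, 0, 0],
  [0.65, -0.008, 0.031, 0, 0, 0, 0],
  [0.65, -0.008, 0.031, 0, 0, 0, 0],
  [0.65, -0.008, 0.031, 0, 0, 0, 0],
  [0.65, -0.008, 0.031, 0, 0, 0, 0],
  [0.65, -0.008, 0.031, 0, 0, 0, 0],
  [0.65, -0.008, 0.031, 0, 0, 0, 0],
  [0.65, -0.008, 0.031, 0, 0, 0, 0],
  [0.65, -0.008, 0.031, 0, 0, 0, 0],
  [0.65, -0.008, 0.031, 0, 0, 0, 0],
  [0.65, -0.008, 0.031, 0, 0, 0, 0],
  [0.65, -0.008, 0.031, -0.03, 0, 0, 0],
  [0.65, -0.004, 0.01, -0.05, 0, 0, 0],
  [0.65, 0, 0, -0.05, 0, 0, 0],
  [0.65, 0, 0, -0.04, 0, 0, 0],
  [0.65, 0, 0, 0, 0, 0, 0],
  [0.65, 0, 0, 0, 0, 0, 0],
  [0.65, 0, 0, 0, 0, 0, 0],
])

```text
t: 41.62
eef_pos: [0.4403, 0.3397, 0.1316]
tool_rot: [0.41, 0.911, -0.025, -0.02]
force: [0.0, 0.7, 0.2]
grip_width: 0.0556
```

```bash
python3 st.py; python3 rings.py w20.png
```

```text
t 41.625 pos [0.4403 0.3397 0.1316] yaw_y 41.54 tiltfix deg [ 1.72 -3.28] F [0.  0.7 0.2] w 0.0556 j [-0.89  0.4   0.21  1.85 -0.11  0.97  0.09] v 0.017
local [-0.0596  0.3594]
[308.  236.5] 2184 [0.458  0.3376 0.02  ] circ 0.4573 0.3376 0.0201
[373.6 285.5] 784 [0.5144 0.3419 0.02  ] circ 0.5116 0.3392 0.0224
[348.5 366.9] 686 [0.5472 0.2841 0.02  ] circ 0.545 0.2848 0.0182
[121.8 406.4] 909 [0.4462 0.1349 0.02  ] circ 0.4414 0.1356 0.0231
[436.3 406.7] 862 [0.6169 0.3044 0.02  ] circ 0.6164 0.3092 0.0194
```

move_arm([
  [0.65, 0.009, -0.001, -0.02, 0.8, -1.6, 0],
  [0.65, 0.008, -0.001, -0.02, 0.9, -1.6, 0],
  [0.65, 0, 0, -0.015, 0, 0, 0],
  [0.65, 0, 0, 0, 0, 0, 0],
  [0.65, 0, 0, 0, 0, 0, 0],
])

```text
t: 42.3
eef_pos: [0.4619, 0.3414, 0.0822]
tool_rot: [0.411, 0.912, 0.007, 0.002]
force: [-0.5, 1.0, -0.1]
grip_width: 0.0555
```

```bash
python3 st.py; python3 rings.py w21.png
```

```text
t 42.3 pos [0.4619 0.3414 0.0822] yaw_y 41.51 tiltfix deg [-0.59  0.55] F [-0.5  1.  -0.1] w 0.0555 j [-0.87  0.45  0.2   1.9  -0.12  0.79  0.12] v 0.005
local [-0.038   0.3575]
[267.5 241. ] 3483 [0.4579 0.3376 0.02  ] circ 0.4574 0.3379 0.0202
[164.9 270.8] 3223 [0.4276 0.2884 0.02  ] circ 0.4322 0.2886 0.0226
[373.4 285.3] 827 [0.5185 0.3564 0.02  ] circ 0.5158 0.354 0.0186
[349.1 366.7] 695 [0.5452 0.31   0.02  ] circ 0.5435 0.3107 0.0149
[121.8 406.3] 915 [0.4613 0.2003 0.02  ] circ 0.457 0.2017 0.0172
[436.2 406.4] 884 [0.6055 0.3245 0.02  ] circ 0.6047 0.3289 0.0174
```

move_arm([
  [0.65, -0.004, -0.004, -0.02, -0.6, 0.6, 0],
  [0.65, -0.001, 0, -0.016, 0, 0, 0],
  [0.65, -0.001, 0, -0.006, 0, 0, 0],
  [0.65, 0, 0, 0, 0, 0, 0],
])

```text
t: 42.85
eef_pos: [0.4548, 0.3373, 0.0372]
tool_rot: [0.41, 0.912, -0.001, -0.001]
force: [0.3, 0.4, -0.6]
grip_width: 0.0553
```

```bash
python3 st.py
```

```text
t 42.85 pos [0.4548 0.3373 0.0372] yaw_y 41.55 tiltfix deg [ 0.07 -0.13] F [ 0.3  0.4 -0.6] w 0.0553 j [-0.86  0.52  0.18  1.93 -0.14  0.71  0.13] v 0.007
local [-0.0456  0.3546]
```

move_arm([
  [0.65, 0.003, 0, -0.005, 0, 0, 0],
  [0.65, 0, 0, -0.002, 0, 0, 0],
  [0, 0, 0, 0, 0, 0, 0],
  [0, 0, 0, 0, 0, 0, 0],
  [0, 0, 0, 0, 0, 0, 0],
  [0, 0, 0, 0, 0, 0, 0],
  [0, 0, 0, 0, 0, 0, 0],
])

```text
t: 43.72
eef_pos: [0.459, 0.3378, 0.0309]
tool_rot: [0.41, 0.912, 0.0, -0.0]
force: [0.1, -0.5, 0.1]
grip_width: 0.034
```

```bash
python3 st.py
```

```text
t 43.725 pos [0.459  0.3378 0.0309] yaw_y 41.54 tiltfix deg [-0.02 -0.02] F [ 0.1 -0.5  0.1] w 0.034 j [-0.85  0.53  0.18  1.92 -0.14  0.7   0.14] v 0.002
local [-0.0415  0.3544]
```

move_arm([
  [0, 0, 0, 0.03, 0, 0, 0],
  [0, 0, 0, 0.05, 0, 0, 0],
  [0, 0, 0, 0.06, 0, 0, 0],
  [0, 0, 0, 0.06, 0, 0, 0],
  [0, 0, 0, 0.06, 0, 0, 0],
  [0, 0.003, -0.01, 0.04, 0, 0, 0],
  [0, 0.009, -0.03, 0, 0, 0, 0],
  [0, 0.009, -0.03, 0, 0, 0, 0],
  [0, 0.009, -0.03, 0, 0, 0, 0],
  [0, 0.009, -0.03, 0, 0, 0, 0],
  [0, 0.009, -0.03, 0, 0, 0, 0],
  [0, 0.009, -0.03, 0, 0, 0, 0],
  [0, 0.009, -0.03, 0, 0, 0, 0],
  [0, 0.009, -0.03, 0, 0, 0, 0],
  [0, 0.009, -0.03, 0, 0, 0, 0],
  [0, 0.009, -0.03, 0, 0, 0, 0],
  [0, 0.006, -0.02, 0, 0, 0, 0],
  [0, 0, 0, 0, 0, 0, 0],
  [0, 0, 0, 0, 0, 0, 0],
])

```text
t: 46.1
eef_pos: [0.5532, -0.0044, 0.3371]
tool_rot: [0.409, 0.912, -0.001, -0.003]
force: [-0.4, 0.6, -1.1]
grip_width: 0.0339
```

```bash
python3 st.py
```

```text
t 46.1 pos [ 0.5532 -0.0044  0.3371] yaw_y 41.69 tiltfix deg [-0.03 -0.31] F [-0.4  0.6 -1.1] w 0.0339 j [-0.48  0.19  0.49  1.66 -0.09  1.32  0.75] v 0.008
local [-0.0065  0.0012]
```

move_arm([
  [0, 0.003, 0, -0.04, 0, 0, 0],
  [0, 0.002, 0, -0.04, 0, 0, 0],
  [0, 0, 0, -0.04, 0, 0, 0],
  [0, 0, 0, -0.04, 0, 0, 0],
  [0, 0, 0, -0.03, 0, 0, 0],
  [0, 0, 0, 0, 0, 0, 0],
  [0, 0, 0, 0, 0, 0, 0],
])

```text
t: 46.98
eef_pos: [0.558, 0.0078, 0.1437]
tool_rot: [0.402, 0.916, 0.003, -0.002]
force: [-0.4, 0.7, -1.3]
grip_width: 0.0344
```

```bash
python3 st.py
```

```text
t 46.975 pos [0.558  0.0078 0.1437] yaw_y 42.61 tiltfix deg [-0.42 -0.1 ] F [-0.4  0.7 -1.3] w 0.0344 j [-0.44  0.38  0.44  1.88 -0.21  0.93  0.84] v 0.011
local [0.0003 0.0124]
```

Target (0.5596,-0.0035).

move_arm([
  [0, 0.001, -0.009, -0.03, -0.4, 0, 0],
  [0, 0, -0.003, -0.025, 0, 0, 0],
  [0, -0.001, 0, -0.012, 0, 0, 0],
  [0, 0, 0, 0, 0, 0, 0],
  [0, 0, 0, 0, 0, 0, 0],
])

```text
t: 47.6
eef_pos: [0.5647, -0.0016, 0.0834]
tool_rot: [0.4, 0.916, 0.005, 0.006]
force: [-0.2, 0.0, -0.6]
grip_width: 0.0338
```

```bash
python3 st.py
```

```text
t 47.6 pos [ 0.5647 -0.0016  0.0834] yaw_y 42.81 tiltfix deg [-0.23  0.81] F [-0.2  0.  -0.6] w 0.0338 j [-0.4   0.46  0.41  1.92 -0.26  0.79  0.9 ] v 0.007
local [0.0053 0.002 ]
```

move_arm([
  [0, -0.005, -0.002, -0.01, -0.2, 0.8, 0],
  [0, -0.001, 0, -0.008, 0, 0, 0],
  [0, 0, 0, -0.005, 0, 0, 0],
  [0, 0, 0, 0, 0, 0, 0],
])

```text
t: 48.1
eef_pos: [0.5591, -0.0034, 0.0601]
tool_rot: [0.4, 0.916, 0.001, 0.0]
force: [-0.7, -0.3, -1.4]
grip_width: 0.0341
```

```bash
python3 st.py
```

```text
t 48.1 pos [ 0.5591 -0.0034  0.0601] yaw_y 42.84 tiltfix deg [-0.04  0.07] F [-0.7 -0.3 -1.4] w 0.0341 j [-0.38  0.49  0.4   1.94 -0.27  0.76  0.92] v 0.004
local [-0.0005  0.0012]
```

move_arm([
  [0, 0, 0, -0.0025, 0, 0, 0],
  [0, 0, 0, -0.002, 0, 0, 0],
  [0, 0, 0, 0, 0, 0, 0],
])

```text
t: 48.48
eef_pos: [0.5593, -0.0035, 0.0555]
tool_rot: [0.4, 0.916, 0.001, 0.001]
force: [1.0, 0.2, -1.3]
grip_width: 0.0336
```

move_arm([
  [0.5, 0, 0, 0, 0, 0, 0],
  [0.65, 0, 0, 0, 0, 0, 0],
  [0.65, 0, 0, 0, 0, 0, 0],
  [0.65, 0, 0, 0, 0, 0, 0],
  [0.65, 0, 0, 0.02, 0, 0, 0],
  [0.65, 0, 0, 0.05, 0, 0, 0],
  [0.65, 0, 0, 0.06, 0, 0, 0],
  [0.65, 0, 0, 0.06, 0, 0, 0],
  [0.65, 0, 0, 0.06, 0, 0, 0],
  [0.65, 0, 0, 0.03, 0, 0, 0],
  [0.65, -0.011, 0.024, 0, 0, 0, 0],
  [0.65, -0.011, 0.025, 0, 0, 0, 0],
  [0.65, -0.011, 0.025, 0, 0, 0, 0],
  [0.65, -0.011, 0.025, 0, 0, 0, 0],
  [0.65, -0.011, 0.025, 0, 0, 0, 0],
  [0.65, -0.011, 0.025, 0, 0, 0, 0],
  [0.65, -0.011, 0.025, 0, 0, 0, 0],
  [0.65, -0.011, 0.025, 0, 0, 0, 0],
  [0.65, -0.011, 0.025, 0, 0, 0, 0],
  [0.65, -0.011, 0.025, 0, 0, 0, 0],
])

```text
t: 50.98
eef_pos: [0.4433, 0.248, 0.347]
tool_rot: [0.404, 0.915, 0.002, 0.002]
force: [0.1, 0.2, 0.2]
grip_width: 0.0558
```

move_arm([
  [0.65, -0.008, 0.025, -0.02, 0, 0, 0],
  [0.65, 0, 0.01, -0.04, 0, 0, 0],
  [0.65, 0, 0, -0.04, 0, 0, 0],
  [0.65, 0, 0, -0.03, 0, 0, 0],
  [0.65, 0, 0, 0, 0, 0, 0],
  [0.65, 0, 0, 0, 0, 0, 0],
  [0.65, 0, 0, 0, 0, 0, 0],
])

```text
t: 51.85
eef_pos: [0.4345, 0.2874, 0.2171]
tool_rot: [0.402, 0.916, 0.006, 0.003]
force: [-0.5, -0.6, -0.2]
grip_width: 0.0555
```

```bash
python3 st.py; python3 rings.py w22.png
```

```text
t 51.85 pos [0.4345 0.2874 0.2171] yaw_y 42.59 tiltfix deg [-0.47  0.64] F [-0.5 -0.6 -0.2] w 0.0555 j [-0.88  0.2   0.24  1.9  -0.05  1.04  0.13] v 0.016
local [-0.0741  0.3089]
[271.  183.7] 1138 [0.4293 0.2863 0.02  ] circ 0.4287 0.2864 0.0191
[500.4 390.4] 171 [0.7544 0.285  0.02  ] circ 0.7538 0.2856 0.0185
```

View pics/w22.png

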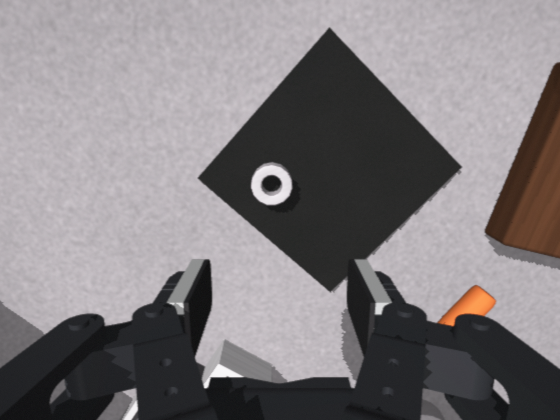

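Ring C alone on the mat at (271,184). Go to (0.429,0.2865).

move_arm([
  [0.65, -0.004, -0.001, -0.03, -0.5, 0.6, 0],
  [0.65, -0.001, 0, -0.035, 0, 0, 0],
  [0.65, 0, 0, -0.035, 0, 0, 0],
  [0.65, 0, 0, -0.02, 0, 0, 0],
  [0.65, 0, 0, 0, 0, 0, 0],
  [0.65, 0, 0, 0, 0, 0, 0],
])

```text
t: 52.65
eef_pos: [0.4348, 0.2904, 0.102]
tool_rot: [0.402, 0.915, 0.008, 0.004]
force: [-0.2, 0.1, -0.0]
grip_width: 0.0556
```

```bash
python3 st.py; python3 rings.py w23.png
```

```text
t 52.65 pos [0.4348 0.2904 0.102 ] yaw_y 42.56 tiltfix deg [-0.63  0.78] F [-0.2  0.1 -0. ] w 0.0556 j [-0.85  0.35  0.22  2.01 -0.11  0.78  0.17] v 0.004
local [-0.0733  0.3117]
[265.3 226.7] 2881 [0.4291 0.2866 0.02  ] circ 0.4286 0.2868 0.0201
[373.4 285.3] 832 [0.5028 0.3029 0.02  ] circ 0.5 0.3001 0.0207
[121.8 406.3] 920 [0.4424 0.1291 0.02  ] circ 0.4377 0.1303 0.019
[436.2 406.4] 884 [0.6003 0.2692 0.02  ] circ 0.5996 0.274 0.0194
```

move_arm([
  [0.65, -0.006, -0.004, -0.025, -0.6, 0.8, 0],
  [0.65, -0.001, 0, -0.025, 0, 0, 0],
  [0.65, 0, 0, -0.01, 0, 0, 0],
  [0.65, 0, 0, 0, 0, 0, 0],
  [0.65, 0, 0, 0, 0, 0, 0],
])

```text
t: 53.32
eef_pos: [0.4284, 0.2871, 0.0413]
tool_rot: [0.402, 0.916, 0.002, 0.0]
force: [0.3, -0.4, -0.6]
grip_width: 0.0556
```

```bash
python3 st.py
```

```text
t 53.325 pos [0.4284 0.2871 0.0413] yaw_y 42.57 tiltfix deg [-0.16  0.09] F [ 0.3 -0.4 -0.6] w 0.0556 j [-0.84  0.44  0.2   2.05 -0.14  0.66  0.2 ] v 0.003
local [-0.0802  0.3096]
```

move_arm([
  [0.65, 0, -0.001, -0.006, 0, 0, 0],
  [0.65, 0, 0, -0.004, 0, 0, 0],
  [0.65, 0, 0, 0, 0, 0, 0],
  [0, 0, 0, 0, 0, 0, 0],
  [0, 0, 0, 0, 0, 0, 0],
  [0, 0, 0, 0, 0, 0, 0],
  [0, 0, 0, 0, 0, 0, 0],
  [0, 0, 0, 0, 0, 0, 0],
])

```text
t: 54.32
eef_pos: [0.4294, 0.2867, 0.0325]
tool_rot: [0.402, 0.916, 0.003, 0.001]
force: [0.6, -0.2, 1.0]
grip_width: 0.0339
```

```bash
python3 st.py
```

```text
t 54.325 pos [0.4294 0.2867 0.0325] yaw_y 42.57 tiltfix deg [-0.28  0.22] F [ 0.6 -0.2  1. ] w 0.0339 j [-0.83  0.45  0.19  2.05 -0.14  0.64  0.2 ] v 0.002
local [-0.0792  0.3091]
```

move_arm([
  [0, 0, 0, 0.03, 0, 0, 0],
  [0, 0, 0, 0.05, 0, 0, 0],
  [0, 0, 0, 0.06, 0, 0, 0],
  [0, 0, 0, 0.06, 0, 0, 0],
  [0, 0, 0, 0.06, 0, 0, 0],
  [0, 0.003, -0.005, 0.04, 0, 0, 0],
  [0, 0.0135, -0.026, 0, 0, 0, 0],
  [0, 0.0135, -0.026, 0, 0, 0, 0],
  [0, 0.0135, -0.026, 0, 0, 0, 0],
  [0, 0.0135, -0.026, 0, 0, 0, 0],
  [0, 0.0135, -0.026, 0, 0, 0, 0],
  [0, 0.0135, -0.026, 0, 0, 0, 0],
  [0, 0.0135, -0.026, 0, 0, 0, 0],
  [0, 0.0135, -0.026, 0, 0, 0, 0],
  [0, 0.0135, -0.026, 0, 0, 0, 0],
  [0, 0, 0, 0, 0, 0, 0],
  [0, 0, 0, 0, 0, 0, 0],
])

```text
t: 56.45
eef_pos: [0.5511, 0.0383, 0.3374]
tool_rot: [0.401, 0.916, 0.001, -0.001]
force: [0.3, 0.4, -1.1]
grip_width: 0.0336
```

```bash
python3 st.py
python3 - <<'E'
from h import *
w=cam("wrist"); save(w,"w24.png")
E
```

```text
t 56.45 pos [0.5511 0.0383 0.3374] yaw_y 42.74 tiltfix deg [-0.19 -0.11] F [ 0.3  0.4 -1.1] w 0.0336 j [-0.56  0.19  0.48  1.66 -0.09  1.32  0.69] v 0.013
local [-0.0013  0.0436]
```

View pics/w24.png

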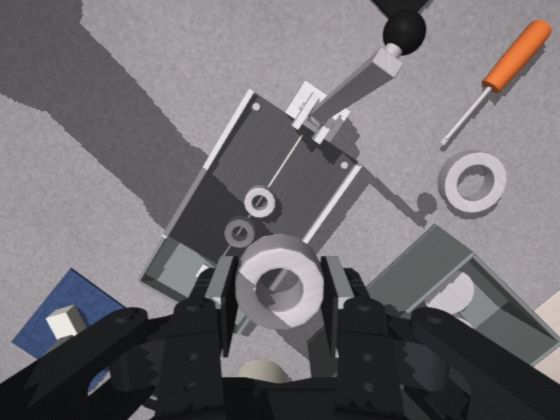

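Both rings are on the line (239,233), (260,202). Descend with y compensation.

move_arm([
  [0, 0, -0.002, -0.035, 0, 0, 0],
  [0, 0, -0.002, -0.04, 0, 0, 0],
  [0, 0, -0.002, -0.04, 0, 0, 0],
  [0, 0, -0.002, -0.04, 0, 0, 0],
  [0, 0, 0, -0.02, 0, 0, 0],
  [0, 0, 0, 0, 0, 0, 0],
  [0, 0, 0, 0, 0, 0, 0],
])

```text
t: 57.38
eef_pos: [0.5497, 0.0394, 0.1593]
tool_rot: [0.394, 0.919, 0.004, -0.001]
force: [-0.7, -0.2, -0.4]
grip_width: 0.0339
```

```bash
python3 st.py
```

```text
t 57.375 pos [0.5497 0.0394 0.1593] yaw_y 43.57 tiltfix deg [-0.48  0.09] F [-0.7 -0.2 -0.4] w 0.0339 j [-0.51  0.34  0.45  1.89 -0.19  0.95  0.79] v 0.008
local [-0.0025  0.045 ]
```

move_arm([
  [0, 0.001, 0, -0.03, -0.5, 0, 0],
  [0, 0, 0, -0.03, 0, 0, 0],
  [0, 0, 0, -0.015, 0, 0, 0],
  [0, 0, 0, 0, 0, 0, 0],
  [0, 0, 0, 0, 0, 0, 0],
])

```text
t: 58.0
eef_pos: [0.5565, 0.042, 0.0896]
tool_rot: [0.393, 0.92, 0.005, 0.006]
force: [-0.5, 0.6, -1.3]
grip_width: 0.034
```

```bash
python3 st.py
```

```text
t 58.0 pos [0.5565 0.042  0.0896] yaw_y 43.74 tiltfix deg [-0.21  0.88] F [-0.5  0.6 -1.3] w 0.034 j [-0.48  0.44  0.41  1.94 -0.25  0.79  0.83] v 0.004
local [0.0046 0.0463]
```

move_arm([
  [0, -0.0045, -0.001, -0.014, -0.2, 0.9, 0],
  [0, -0.001, 0, -0.01, 0, 0, 0],
  [0, 0, 0, -0.005, 0, 0, 0],
  [0, 0, 0, 0, 0, 0, 0],
])

```text
t: 58.5
eef_pos: [0.5516, 0.041, 0.0601]
tool_rot: [0.393, 0.92, 0.0, 0.0]
force: [0.2, -0.7, -1.0]
grip_width: 0.034
```

```bash
python3 st.py
```

```text
t 58.5 pos [0.5516 0.041  0.0601] yaw_y 43.73 tiltfix deg [-0.03  0.06] F [ 0.2 -0.7 -1. ] w 0.034 j [-0.47  0.49  0.4   1.95 -0.27  0.75  0.85] v 0.005
local [-0.0004  0.0462]
```

move_arm([
  [0, 0, 0, -0.002, 0, 0, 0],
  [0, 0, 0, -0.001, 0, 0, 0],
  [0, 0, 0, 0, 0, 0, 0],
])

```text
t: 58.88
eef_pos: [0.552, 0.041, 0.0573]
tool_rot: [0.393, 0.92, 0.001, 0.001]
force: [0.4, 0.3, -1.4]
grip_width: 0.0341
```

move_arm([
  [0.5, 0, 0, 0, 0, 0, 0],
  [0.65, 0, 0, 0, 0, 0, 0],
  [0.65, 0, 0, 0, 0, 0, 0],
  [0.65, 0, 0, 0, 0, 0, 0],
  [0.65, 0, 0, 0.02, 0, 0, 0],
  [0.65, 0, 0, 0.05, 0, 0, 0],
  [0.65, 0, 0, 0.06, 0, 0, 0],
  [0.65, 0, 0, 0.06, 0, 0, 0],
  [0.65, 0, 0, 0.06, 0, 0, 0],
  [0.65, 0, 0, 0.03, 0, 0, 0],
  [0.65, 0, 0, 0, 0, 0, 0],
  [0.65, 0, 0, 0, 0, 0, 0],
])

```text
t: 60.38
eef_pos: [0.5493, 0.0404, 0.3456]
tool_rot: [0.393, 0.919, 0.001, 0.0]
force: [-0.7, -0.9, 0.8]
grip_width: 0.0554
```

```bash
python3 st.py
python3 - <<'E'
from h import *
w=cam("wrist"); save(w,"w25.png")
c=cam("scene")["image"][70:250,180:380]; cv2.imwrite("pics/s25.png",cv2.resize(c,None,fx=3.2,fy=3.2,interpolation=cv2.INTER_CUBIC))
E
```

```text
t 60.375 pos [0.5493 0.0404 0.3456] yaw_y 43.7 tiltfix deg [-0.07  0.06] F [-0.7 -0.9  0.8] w 0.0554 j [-0.58  0.18  0.5   1.65 -0.09  1.33  0.7 ] v 0.007
local [-0.0028  0.046 ]
```

View pics/w25.png

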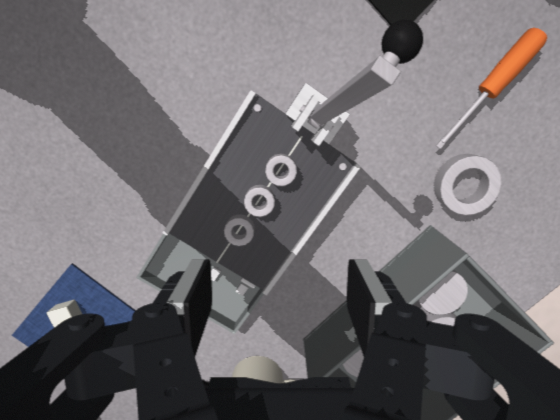

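View pics/s25.png

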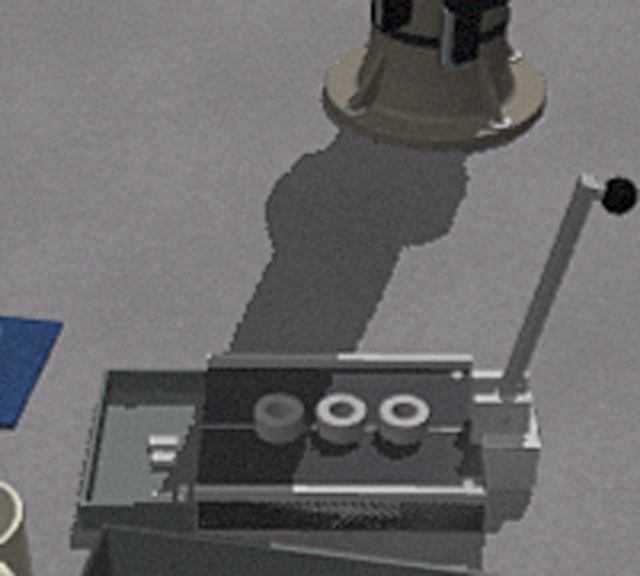

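Run:
```python
from h import *
s=manip.observe(); w=cam("wrist"); p=[.5598,-.0045,.170]
for q,z in [((239,231.5),.046),((259.5,201),.046),((281,170),.046),((222,259),.03),((298,143),.03)]:
  X=onz(w,*q,z,s)-[p[0],p[1],0]; print((Ro.from_euler('z',-p[2]).as_matrix()@X).round(4))
```

```text
[-0.0003 -0.044   0.046 ]
[-0.0005  0.0013  0.046 ]
[-0.0001  0.0457  0.046 ]
[ 0.003  -0.0929  0.03  ]
[0.0002 0.0808 0.03  ]
```

move_arm([
  [0, -0.004, 0.027, 0, 0, 0, -5.5],
  [0, -0.005, 0.029, 0, 0, 0, -5.5],
  [0, -0.005, 0.029, 0, 0, 0, -5.5],
  [0, -0.005, 0.029, 0, 0, 0, -5.5],
  [0, -0.005, 0.029, 0, 0, 0, -6],
  [0, -0.005, 0.029, 0, 0, 0, -6],
  [0, 0, 0, 0, 0, 0, 0],
  [0, 0, 0, 0, 0, 0, 0],
  [0, 0, 0, 0, 0, 0, 0],
])

```text
t: 61.65
eef_pos: [0.5151, 0.2134, 0.3335]
tool_rot: [0.654, 0.757, -0.009, -0.005]
force: [0.9, -0.7, -0.6]
grip_width: 0.0
```

```bash
python3 st.py
```

```text
t 61.65 pos [0.5151 0.2134 0.3335] yaw_y 8.37 tiltfix deg [ 0.41 -1.08] F [ 0.9 -0.7 -0.6] w 0.0 j [-0.85  0.21  0.45  1.64 -0.09  1.33 -0.23] v 0.012
local [-0.0072  0.2223]
```

move_arm([
  [0, 0.003, 0.001, -0.03, 0.4, -1, 0.7],
  [0, 0.003, 0, -0.03, 0, 0, 0.6],
  [0, 0, 0, -0.03, 0, 0, 0],
  [0, 0, 0, -0.015, 0, 0, 0],
  [0, 0, 0, 0, 0, 0, 0],
  [0, 0, 0, 0, 0, 0, 0],
])

```text
t: 62.4
eef_pos: [0.5243, 0.2086, 0.2282]
tool_rot: [0.648, 0.762, 0.002, 0.001]
force: [-0.4, 0.2, 0.2]
grip_width: -0.0004
```

```bash
python3 st.py
python3 - <<'E'
from h import *
w=cam("wrist"); save(w,"w26.png")
E
```

```text
t 62.4 pos [0.5243 0.2086 0.2282] yaw_y 9.28 tiltfix deg [-0.05  0.25] F [-0.4  0.2  0.2] w -0.0004 j [-0.82  0.29  0.44  1.79 -0.13  1.09 -0.17] v 0.003
local [0.001 0.216]
```

View pics/w26.png

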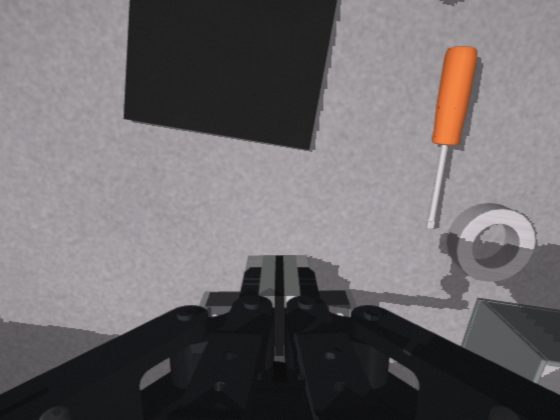

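move_arm([
  [0, 0.0025, -0.015, -0.002, 0, 0, 0],
  [0, 0.0025, -0.015, -0.002, 0, 0, 0],
  [0, 0.0025, -0.015, -0.002, 0, 0, 0],
  [0, 0.0025, -0.015, 0, 0, 0, 0],
  [0, 0.0025, -0.015, 0, 0, 0, 0],
  [0, 0.0025, -0.015, 0, 0, 0, 0],
  [0, 0, 0, 0, 0, 0, 0],
])

```text
t: 63.32
eef_pos: [0.5416, 0.1115, 0.2246]
tool_rot: [0.648, 0.761, 0.004, 0.002]
force: [0.5, 0.3, -0.2]
grip_width: -0.0
```

```bash
python3 st.py
python3 - <<'E'
from h import *
c=cam("scene")["image"][70:250,180:380]; cv2.imwrite("pics/s27.png",cv2.resize(c,None,fx=3.2,fy=3.2,interpolation=cv2.INTER_CUBIC))
E
```

```text
t 63.325 pos [0.5416 0.1115 0.2246] yaw_y 9.16 tiltfix deg [-0.21  0.52] F [ 0.5  0.3 -0.2] w -0.0 j [-0.68  0.27  0.49  1.82 -0.14  1.07  0.01] v 0.018
local [0.0017 0.1174]
```

View pics/s27.png

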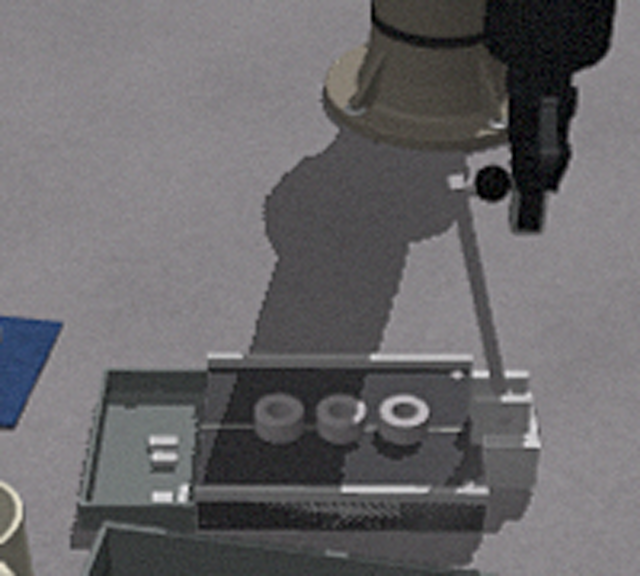

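move_arm([
  [0, 0.0022, -0.015, 0, 0, 0, 0],
  [0, 0.0022, -0.015, -0.002, 0, 0, 0],
  [0, 0.0022, -0.014, -0.003, 0, 0, 0],
  [0, 0.0022, -0.014, -0.004, 0, 0, 0],
  [0, 0.002, -0.012, -0.004, 0, 0, 0],
  [0, 0, 0, 0, 0, 0, 0],
])

```text
t: 64.12
eef_pos: [0.552, 0.0383, 0.2096]
tool_rot: [0.647, 0.762, 0.004, 0.001]
force: [0.2, -0.2, 0.1]
grip_width: 0.0001
```

```bash
python3 st.py
python3 - <<'E'
from h import *
c=cam("scene")["image"][70:250,180:380]; cv2.imwrite("pics/s28.png",cv2.resize(c,None,fx=3.2,fy=3.2,interpolation=cv2.INTER_CUBIC))
E
```

```text
t 64.125 pos [0.552  0.0383 0.2096] yaw_y 9.3 tiltfix deg [-0.23  0.38] F [ 0.2 -0.2  0.1] w 0.0001 j [-0.57  0.29  0.51  1.84 -0.17  1.05  0.17] v 0.011
local [-0.0004  0.0435]
```

View pics/s28.png

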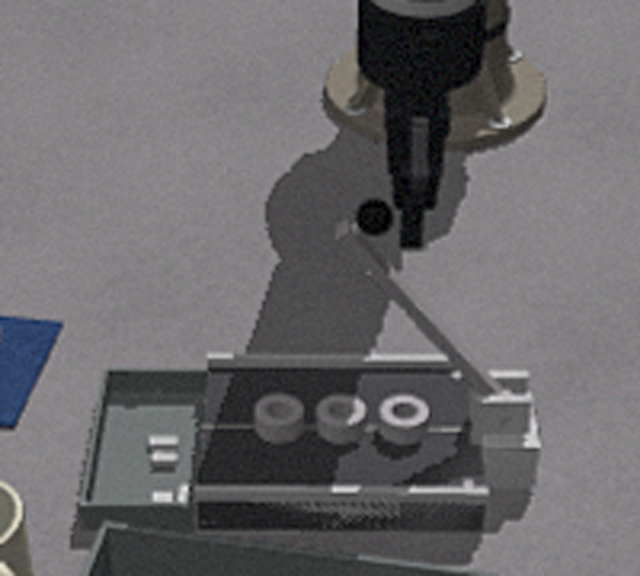

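```bash
cat > knob.py <<'E'
from h import *
c=cam("scene"); p=[.5598,-.0045]; th=.170
ang=np.arange(-.1,1.2,.05)
def kx(a):
    y=.115-.18*np.cos(a)+.022*np.sin(a); z=.055+.18*np.sin(a)+.022*np.cos(a)
    return np.array([p[0]-np.sin(th)*y,p[1]+np.cos(th)*y,z]),y
g=cv2.cvtColor(c["image"],cv2.COLOR_BGR2GRAY)
for a in ang:
    X,y=kx(a); print(round(a,2),((proj(c,X)-[180,70])*3.2).round(0),X.round(4),round(y,4))
E
python3 knob.py
```

```text
-0.1 [245. 395.] [ 0.571  -0.0698  0.0589] -0.0663
-0.05 [246. 385.] [ 0.5709 -0.0694  0.068 ] -0.0659
0.0 [247. 375.] [ 0.5708 -0.0686  0.077 ] -0.065
0.05 [248. 365.] [ 0.5706 -0.0673  0.086 ] -0.0637
0.1 [250. 355.] [ 0.5703 -0.0655  0.0949] -0.0619
0.15 [253. 345.] [ 0.5699 -0.0633  0.1037] -0.0597
0.2 [257. 335.] [ 0.5695 -0.0607  0.1123] -0.057
0.25 [261. 325.] [ 0.5689 -0.0577  0.1208] -0.054
0.3 [266. 315.] [ 0.5683 -0.0542  0.1292] -0.0505
0.35 [272. 305.] [ 0.5677 -0.0504  0.1374] -0.0465
0.4 [278. 295.] [ 0.5669 -0.0461  0.1454] -0.0422
0.45 [285. 286.] [ 0.5661 -0.0415  0.1531] -0.0375
0.5 [293. 277.] [ 0.5653 -0.0365  0.1606] -0.0324
0.55 [301. 268.] [ 0.5644 -0.0311  0.1678] -0.027
0.6 [310. 259.] [ 0.5634 -0.0253  0.1748] -0.0211
0.65 [319. 251.] [ 0.5623 -0.0193  0.1814] -0.015
0.7 [329. 243.] [ 0.5612 -0.0129  0.1878] -0.0085
0.75 [340. 235.] [ 0.5601 -0.0062  0.1938] -0.0017
0.8 [351. 228.] [0.5589 0.0008 0.1995] 0.0054
0.85 [363. 221.] [0.5576 0.008  0.2048] 0.0127
0.9 [375. 215.] [0.5564 0.0156 0.2097] 0.0203
0.95 [387. 209.] [0.555  0.0233 0.2142] 0.0282
1.0 [400. 203.] [0.5537 0.0312 0.2184] 0.0363
1.05 [413. 198.] [0.5523 0.0394 0.2221] 0.0445
1.1 [427. 194.] [0.5508 0.0477 0.2254] 0.053
1.15 [441. 190.] [0.5494 0.0562 0.2283] 0.0616
```

move_arm([
  [0, 0.0016, -0.0095, -0.006, 0, 0, 0],
  [0, 0.0015, -0.009, -0.007, 0, 0, 0],
  [0, 0.0014, -0.0085, -0.008, 0, 0, 0],
  [0, 0.0014, -0.008, -0.008, 0, 0, 0],
  [0, 0.0013, -0.008, -0.009, 0, 0, 0],
  [0, 0.0013, -0.0075, -0.009, 0, 0, 0],
  [0, 0, 0, 0, 0, 0, 0],
])

```text
t: 65.1
eef_pos: [0.561, -0.0136, 0.1594]
tool_rot: [0.646, 0.763, 0.004, 0.001]
force: [-0.7, 0.2, 1.0]
grip_width: -0.0001
```

```bash
python3 st.py
python3 - <<'E'
from h import *
c=cam("scene")["image"][70:250,180:380]; cv2.imwrite("pics/s29.png",cv2.resize(c,None,fx=3.2,fy=3.2,interpolation=cv2.INTER_CUBIC))
E
```

```text
t 65.1 pos [ 0.561  -0.0136  0.1594] yaw_y 9.49 tiltfix deg [-0.27  0.39] F [-0.7  0.2  1. ] w -0.0001 j [-0.46  0.37  0.51  1.87 -0.22  0.95  0.32] v 0.011
local [-0.0003 -0.0092]
```

View pics/s29.png

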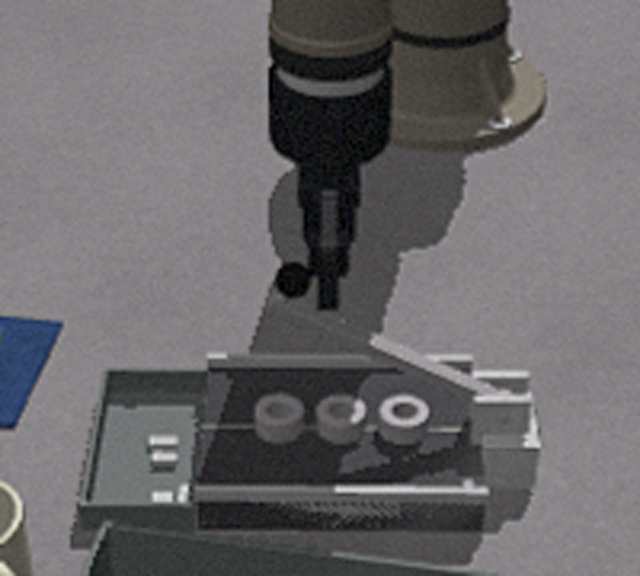

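move_arm([
  [0, -0.0007, 0.004, 0.02, 0, 0, 0],
  [0, 0, 0, 0.03, 0, 0, 0],
  [0, 0.002, -0.012, 0, 0, 0, 0],
  [0, 0.0018, -0.011, 0, 0, 0, 0],
  [0, 0, 0, 0, 0, 0, 0],
])

```text
t: 65.78
eef_pos: [0.5638, -0.0333, 0.2102]
tool_rot: [0.646, 0.764, 0.003, 0.001]
force: [0.7, -0.3, -0.1]
grip_width: 0.0001
```

```bash
python3 st.py
```

```text
t 65.775 pos [ 0.5638 -0.0333  0.2102] yaw_y 9.57 tiltfix deg [-0.24  0.33] F [ 0.7 -0.3 -0.1] w 0.0001 j [-0.45  0.32  0.54  1.81 -0.19  1.06  0.33] v 0.016
local [-0.0009 -0.0291]
```

move_arm([
  [0, 0.0005, -0.003, -0.012, 0, 0, 0],
  [0, 0.0008, -0.005, -0.012, 0, 0, 0],
  [0, 0.0008, -0.005, -0.012, 0, 0, 0],
  [0, 0.0008, -0.005, -0.012, 0, 0, 0],
  [0, 0.0005, -0.003, -0.012, 0, 0, 0],
  [0, 0, 0, 0, 0, 0, 0],
])

```text
t: 66.53
eef_pos: [0.5658, -0.0561, 0.1433]
tool_rot: [0.646, 0.763, 0.001, -0.001]
force: [0.1, -0.8, -0.4]
grip_width: -0.0004
```

```bash
python3 st.py
python3 - <<'E'
from h import *
c=cam("scene")["image"][70:250,180:380]; cv2.imwrite("pics/s30.png",cv2.resize(c,None,fx=3.2,fy=3.2,interpolation=cv2.INTER_CUBIC))
E
```

```text
t 66.525 pos [ 0.5658 -0.0561  0.1433] yaw_y 9.54 tiltfix deg [-0.18  0.05] F [ 0.1 -0.8 -0.4] w -0.0004 j [-0.38  0.41  0.52  1.86 -0.25  0.93  0.42] v 0.012
local [-0.0028 -0.0518]
```

View pics/s30.png

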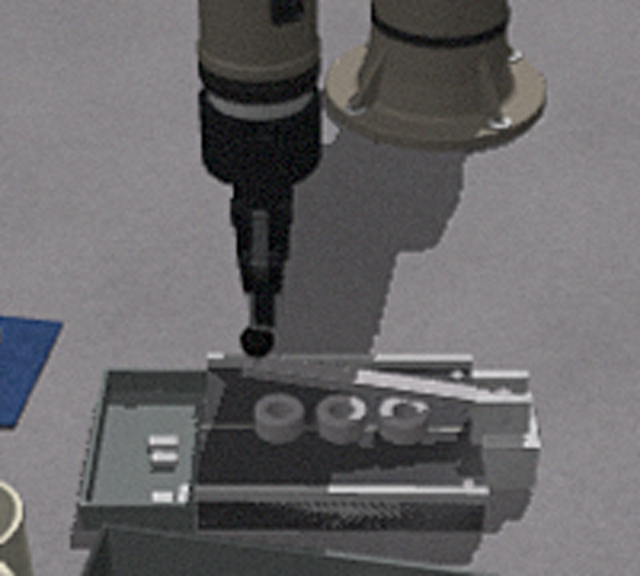

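Bar at ~0.18. Continue pressing.

move_arm([
  [0, 0.0012, -0.003, -0.01, 0, 0, 0],
  [0, 0.001, -0.002, -0.01, 0, 0, 0],
  [0, 0.0005, -0.002, -0.008, 0, 0, 0],
  [0, 0, 0, -0.004, 0, 0, 0],
])

```text
t: 67.08
eef_pos: [0.5697, -0.0628, 0.1106]
tool_rot: [0.645, 0.764, 0.003, 0.0]
force: [-2.1, -0.1, 8.8]
grip_width: 0.0002
```

```bash
python3 st.py
```

```text
t 67.075 pos [ 0.5697 -0.0628  0.1106] yaw_y 9.62 tiltfix deg [-0.21  0.21] F [-2.1 -0.1  8.8] w 0.0002 j [-0.35  0.46  0.5   1.88 -0.28  0.87  0.46] v 0.05
local [-0.0001 -0.0592]
```

move_arm([
  [0, 0, 0, -0.001, 0, 0, 0],
  [0, 0, 0, 0, 0, 0, 0],
  [0, 0, 0, 0.02, 0, 0, 0],
  [0, 0, 0, 0.05, 0, 0, 0],
  [0, 0, 0, 0.05, 0, 0, 0],
  [0, 0, 0, 0.05, 0, 0, 0],
  [0, -0.005, 0.03, 0.03, 0, 0, 0],
  [0, -0.005, 0.03, 0, 0, 0, 0],
  [0, 0, 0, 0, 0, 0, 0],
  [0, 0, 0, 0, 0, 0, 0],
])

```text
t: 68.32
eef_pos: [0.5582, -0.0012, 0.3164]
tool_rot: [0.646, 0.763, 0.004, -0.001]
force: [0.4, 0.1, 0.1]
grip_width: 0.0001
```

```bash
python3 st.py
python3 - <<'E'
from h import *
c=cam("scene")["image"][70:250,180:380]; cv2.imwrite("pics/s31.png",cv2.resize(c,None,fx=3.2,fy=3.2,interpolation=cv2.INTER_CUBIC))
save(cam("wrist"),"w31.png"); save(cam("top"),"t31.png")
E
```

```text
t 68.325 pos [ 0.5582 -0.0012  0.3164] yaw_y 9.55 tiltfix deg [-0.4   0.21] F [0.4 0.1 0.1] w 0.0001 j [-0.53  0.21  0.55  1.69 -0.12  1.27  0.21] v 0.011
local [-0.0011  0.0035]
```

View pics/s31.png

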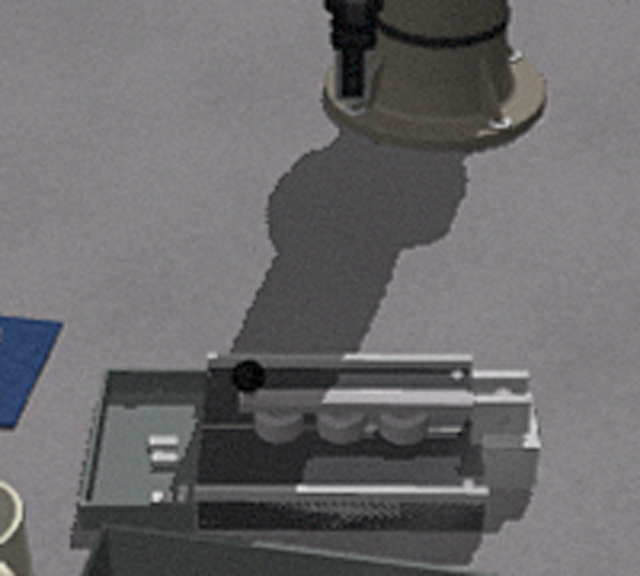

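View pics/w31.png

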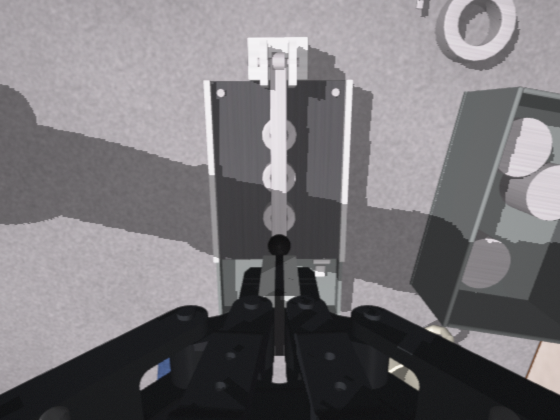

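View pics/t31.png

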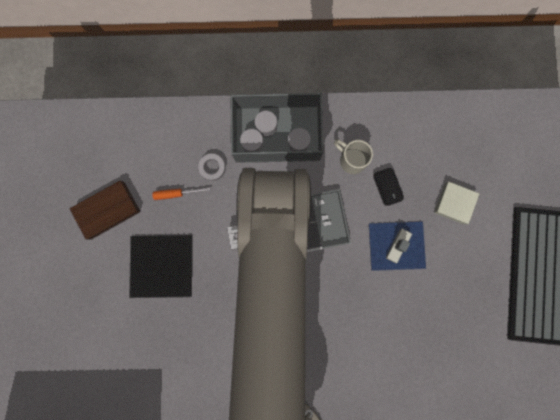

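Run:
```python
from h import *
print(order.close_job())
```

```text
the job is handed in; nothing more can be done
None
```

The job is finished and handed in at about 68 s of the 210 s allowed. No verdict was reported.

**What I did**
- **Bar open:** I swung the bar to its stop, about 1.78 rad by projection. The first grip on the knob slipped off at about 0.85 rad, so I pushed the bar the rest of the way with closed fingers.
- **Chips:** I found four chips. One pass with the scraper moved all of them into the trough.
- **Scraper:** I stood it back upright in the middle of its blue pad.
- **Rings:** The second ring had been knocked aside before I picked any up, so I measured it again. I laid all three rings on the white line. The wrist camera put them within about 1 mm of the line, at clamp y of about -44, +1 and +46 mm.
- **Bar shut:** I pushed the bar closed with the fingers until it met its stop, with about 9 N on the tool.

**Last checks**
- The knob in the scene image matches a bar angle of about 0 rad.
- The rings are in a row under the bar, and no chips were seen on the plate.
- The scraper is upright on its pad, and the other things on the bench look unmoved.
- The arm is clear of everything.

**Doubts**
- One chip is standing on edge against the plate's end wall. It is inside the trough, but it is not lying flat.
- The cameras disagreed by a few millimetres on the clamp's position early on. Images taken while the arm was still settling explained at least part of this. I used the closer wrist views for the final positions.

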